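# Put the medicines back in the box with the sprung lid and slide it home

### The job

Ease the sprung lid of the white medicine box all the way up, put every medicine standing about on the worktop (pill bottles, cream carton, lip balm, retainer case: whichever are there) inside, and close the lid fully. Keep hold of the lid both ways: it must never fly up or slam down. Then slide the box sideways across the worktop until its right-hand side (the side with the bar) is flush against the wooden stop strip, roughly centred along it, and leave all the other things where they stand.

Things in the scene. Friction and masses are not known exactly. Their poses are not given: they have to be found in the camera images.
- medbox: white loose box with a light wood lid, 0.95 kg in all; 135 (x) x 260 (y) x 84 mm high, walls and floor 6 mm; the 12 mm lid makes it 97 mm high. Origin: centre of the underside. It stands lengthwise to the robot: x points from its front (bar side, on the right) to its hinge side (on the left), y along its length towards the robot, z up. It must end with its front face on the stop strip
- medbox_lid (a joint): lid angle, rad: 0 shut, 1.5 at its open stop (almost upright). Hinged on the box's upper left edge. A spring pushes it open: below about 0.8 the lid's weight (0.45 kg) is stronger and it drops shut if let go, above that the spring wins and it flies open; it rests by itself only at 0 and 1.5. Moving it takes under 3 N at the bar. Over 2 rad/s counts as flying or slamming
- lid_bar (a point): middle of the lid's grab bar, a steel bar 14 mm thick and 124 mm long along the box's y, on two arms 120 mm apart; 150 mm from the hinge line towards the front and 38 mm above it when shut, so it stands 15 mm ahead of the box front with 18 mm free under it down to the level of the lid top; it turns with the lid (shut, its frame is the box's); 240 mm above the worktop when open, the highest point of the lid
- medbox_hinge (a point): point on the hinge axis, middle of the upper edge of the hinge side, 67.5 mm from the box's centre and 84 mm above its underside; the axis is the box's y
- medbox_front (a point): middle of the box's front (-x) outer face, the right-hand one seen from the robot, 10 mm above its underside
- stop_strip: wooden strip fixed to the worktop, 220 mm long (its x) x 16 wide (its y) x 26 mm high; its y points to the left, towards the box. Origin: centre of the underside
- stop_face (a point): middle of the strip's left (+y) face, which the box's side has to touch, 10 mm up; x along the strip, y out of the face towards the box
- pill_bottle_a_mid (a point): pill bottle (amber, broad ribbed white cap), 40 mm across, 72 high, standing; may be absent. Point: its centre, half-way up; z is its upright axis
- pill_bottle_b_mid (a point): second pill bottle, same as pill bottle a, 40 mm across, 72 high, standing; may be absent. Point: its centre, half-way up; z is its upright axis
- cream_box_mid (a point): carton of face cream, dark blue below and white above, 63 (its x) x 77 (its y) x 46 mm high, the larger of the two small cartons on the worktop; may be absent. Point: its centre, half-way up; z is its upright axis
- balm_tube_mid (a point): lip balm stick, pale cap on a brown tube, 17 mm across, 68 high, standing; may be absent. Point: its centre, half-way up; z is its upright axis
- brace_case_mid (a point): dental retainer case, blue, rounded, shut, 57 (its x) x 60 (its y) x 30 mm high; may be absent. Point: its centre, half-way up; z is its upright axis
- key_ring: bunch of keys lying flat, 67 x 112 x 8 mm; not a medicine, stays where it is. Origin: centre of the underside
- small_carton: small purple carton of printer ink, 39 x 48 x 40 mm high; not a medicine, stays where it is. Origin: centre of the underside
- tin: flat green mint tin, 62 x 94 x 20 mm; not a medicine, stays where it is. Origin: centre of the underside
- food_jar: jar with dark lid, 71 mm across, 98 high; not a medicine, stays where it is. Origin: centre of the underside
Things that resemble listed ones, but are neither listed nor needed, are in the scene too. What is shaped like the part that bears pill_bottle_a_mid but turquoise is not meant.

How it is judged:
On the way, in this order (a step that is already met when the one before it is completed fails the run):
1. the lid is open to its stop (over 1.35 rad) (value of joint medbox_lid above 1.35 rad), for 0.3 s.
2. every medicine present is inside the box and the lid is shut again (under 0.05 rad) (x of pill_bottle_a_mid in the frame of medbox between -0.067 and 0.067 m and y of pill_bottle_a_mid in the frame of medbox between -0.129 and 0.129 m and z of pill_bottle_a_mid in the frame of medbox between 0 and 0.084 m and x of pill_bottle_b_mid in the frame of medbox between -0.067 and 0.067 m and y of pill_bottle_b_mid in the frame of medbox between -0.129 and 0.129 m and z of pill_bottle_b_mid in the frame of medbox between 0 and 0.084 m and x of cream_box_mid in the frame of medbox between -0.067 and 0.067 m and y of cream_box_mid in the frame of medbox between -0.129 and 0.129 m and z of cream_box_mid in the frame of medbox between 0 and 0.084 m and x of balm_tube_mid in the frame of medbox between -0.067 and 0.067 m and y of balm_tube_mid in the frame of medbox between -0.129 and 0.129 m and z of balm_tube_mid in the frame of medbox between 0 and 0.084 m and x of brace_case_mid in the frame of medbox between -0.067 and 0.067 m and y of brace_case_mid in the frame of medbox between -0.129 and 0.129 m and z of brace_case_mid in the frame of medbox between 0 and 0.084 m and value of joint medbox_lid below 0.05 rad), for 0.3 s.
At the end, for the whole second after the job is handed in: Every medicine present is inside the box, the lid is shut (under 0.05 rad), and the box stands still on the worktop with its right side against the strip (gap under 8 mm, turned under 0.08 rad from it) and its middle within 60 mm of the strip's middle (all of step 2 and y of medbox_front in the frame of stop_face between -0.012 and 0.008 m and x of medbox_front in the frame of stop_face between -0.06 and 0.06 m and angle between the y axis of medbox and the x axis of stop_strip, either way round below 0.08 rad and angle between medbox's own z axis and vertical below 0.1 rad and linear speed of medbox below 0.02 m/s); the robot touches nothing.
It fails at once if the lid flies open or slams (over 2 rad/s) (velocity of joint medbox_lid above 2 rad/s or velocity of joint medbox_lid below -2 rad/s).
It fails at once if one of the other things is moved by more than 30 mm (distance of any of key_ring, small_carton, tin, food_jar from where it was at the start of the episode above 0.03 m).
Of pill_bottle_a, pill_bottle_b, cream_box, balm_tube, brace_case only 3 to 4 are there at a start; the rules pass over those that are not, and their reading is None.
At some moment in a run one of cream_box, brace_case may be knocked a few centimetres aside while the robot is not near it.
It also fails if it takes over 210 s, if anything falls off the work surface, if the arm or the gripper's body presses on something with over 40 N, if the wrist force passes 120 N, or if a joint passes its speed limit or range.

### The arm

A 7-joint arm with a two-finger parallel gripper is mounted at the origin on a cart in front of the work surface, level with it; the furniture and walls round the work are solid. World frame = base frame: x ahead of the robot, y to its left, z up, the work surface at z = 0. Lengths are in m, angles in rad, forces in N, time in s.
With the tool pointing down it reaches from about 0.425 to 0.875 m from the base axis. Payload 4.7 kg.
Tool frame: the origin (TCP) lies at the centre of the arm's flange, where the gripper is bolted on; the fingertips stand 182 mm ahead of it and the grasp point (between the pads) lies 164 mm ahead of it; z points along the fingers, y is the line along which they close (so a half turn about z gives the same grasp; the last joint's range is limited). The gripper opens to 87 mm and grips with 3 to 60 N. Pads are 19 mm wide; open, the fingers measure 117 mm over their backs; the gripper's body (75 mm by 190 mm) begins 51 mm behind the grasp point.
Start: joints at [-1.254, 0.321, -0.07, 1.45, 0.023, 1.371, -0.057], TCP at [0.194, 0.62, 0.405] pointing down, gripper open.
Joint ranges: [-2.86, 2.86], [-0.3, 2.09], [-1.38, 1.24], [0.06, 2.45], [-1.56, 4.7], [0.09, 2.05], [-2.69, 2.69]. Speed limits (rad/s): [2.57, 2.57, 3.14, 3.14, 3.14, 3.14, 3.14].

### API

Orientations are given as a rotation vector (axis times angle).
In Python, from station import read_state, imaging, order gives the robot as it stands. The module is installed in compiled form; this text tells all that it offers.
- The arm moves only by the shell command python3 -m crank 'ROWS' [FORCE]. ROWS is JSON, one flat list of numbers, 5 for each row, row after row: the shift along the tool's x, y, z in m, then the turn about the tool's z in degrees, then the opening, from 0 (shut) to 1 (fully open). A call has 1 to 10 rows; each row shifts and turns the commanded pose from where the row before left it, along the tool's axes as they then stand; what a row does not reach is not made up. A row lasts 1/10 s, in which the tool goes at most 50 mm and 8.59 degrees, less where a joint would pass 70% of its speed; a pose out of reach is approached as far as the arm can. A call is refused whole if a number of a shift passes 0.05 or a number of a turn 8.59, either way. A call with a gripper value outside its range is refused whole. The fingers move at their own pace and stop on an object; FORCE is the grip in N (left out, the last holds). Time passes only in rows, so rows that do not move let the fingers close. It gives the time, the measured TCP pose, the force, the opening and the grip force at its end, in the units of the state.
- read_state(): the state, without advancing time (a new reading comes with each control period).
- imaging.get_image(name): name is "scene" or "top" or "wrist"; returns a dict with "frame" (420x560x3 uint8, blue, green, red), "K" (3x3 intrinsics, pixels), "D" ([k1, k2, p1, p2, k3] as OpenCV has them; the pictures are not rectified), "extrinsics" (4x4, takes a point from camera to world coordinates); the wrist camera has in their place "T_tool_cam" (4x4, takes a point from camera to tool coordinates, whose origin is the TCP and whose axes are the flange's). Camera axes: x right, y up, looking along -z (the intrinsics and any distortion apply to the point x, -y, -z); pixel columns grow to the right and rows downward; lengths in m; the calibration is good to about 2 mm. A picture is of the moment at which its call begins: read the wrist's pose just before it. There is no depth.
- order.hand_in(): hands the job in; it is judged then, once.
The state is a dict: "time": time; "q": joint angles; "joint_velocities": joint speeds; "effort": joint torques, N m; "tool_pos": TCP position; "tool_rot": TCP orientation; "wrist_force": force on the tool from outside, world axes, zero at the start; "torque": the same for the moment, N m; "grip_width": opening from 0.0 (shut) to 1.0 (fully open); "gripper_force": force on a finger pad.
Only numpy, scipy, OpenCV 4.12 (cv2) and the standard library are available. Lean on these libraries where they do the work, as an engineer would, in place of code of your own. Each camera call takes 0.05 s, during which the arm holds its last target. There are 200 camera calls.

## Working session

There is one attempt and no reset: what is moved stays moved. The work goes in short steps, Python scripts to look and compute and a shell command to move; the robot and the scene stay as the last step left them, time stands still between calls to the robot, and variables do not carry over. Pictures are saved under pics/ and viewed, at most 14 in all, crops included, and the job is handed in when it is done.

```bash
mkdir -p pics; cat > h.py <<'E'
import numpy as np, cv2
from station import read_state, imaging, order
from scipy.spatial.transform import Rotation as R
def grab(n,save=None):
    s=read_state(); d=imaging.get_image(n)
    if 'extrinsics' in d: T=np.array(d['extrinsics'])
    else:
        W=np.eye(4);W[:3,:3]=R.from_rotvec(s['tool_rot']).as_matrix();W[:3,3]=s['tool_pos']
        T=W@np.array(d['T_tool_cam'])
    d['T']=T
    if save: cv2.imwrite('pics/'+save,d['frame'])
    np.savez('last_%s.npz'%n,frame=d['frame'],K=d['K'],D=d['D'],T=T)
    return d
def load(n): return dict(np.load('last_%s.npz'%n))
def ray(d,uv):
    p=cv2.undistortPoints(np.array(uv,float).reshape(-1,1,2),np.array(d['K'],float),np.array(d['D'],float)).reshape(-1,2)
    c=np.c_[p[:,0],-p[:,1],-np.ones(len(p))]
    return d['T'][:3,3],c@d['T'][:3,:3].T
def onz(d,uv,z):
    o,r=ray(d,uv); return o+r*((np.array(z)-o[2])/r[:,2])[:,None]
def proj(d,P):
    P=np.array(P,float).reshape(-1,3); c=(P-d['T'][:3,3])@d['T'][:3,:3]
    c=c*[1,-1,-1]
    return cv2.projectPoints(c,np.zeros(3),np.zeros(3),np.array(d['K'],float),np.array(d['D'],float))[0].reshape(-1,2)
E
python3 - <<'E'
from h import *
np.set_printoptions(precision=3,suppress=True)
s=read_state();print(s)
print(R.from_rotvec(s['tool_rot']).as_matrix())
for n in('scene','top'):
    d=grab(n,n+'0.png');print(n,d['T'],d['K'],d['D'])
E
```

```text
{'time': 0.0, 'q': array([-1.254,  0.322, -0.07 ,  1.452,  0.023,  1.371, -0.057]), 'joint_velocities': array([-0.001,  0.002,  0.001, -0.001, -0.001,  0.   , -0.001]), 'effort': array([  0.   , -49.128,  -0.404, -31.253,  -0.064,   0.044,   0.   ]), 'tool_pos': array([0.194, 0.62 , 0.404]), 'tool_rot': array([-0.474, -3.105,  0.003]), 'wrist_force': array([-0.081,  0.778,  0.388]), 'torque': array([ 0.   , -0.01 , -0.011]), 'gripper_force': 0.0, 'grip_width': 0.999580987643307}
[[-0.955  0.298 -0.   ]
 [ 0.298  0.955 -0.002]
 [-0.    -0.002 -1.   ]]
scene [[-0.624  0.426 -0.655 -0.392]
 [-0.781 -0.323  0.534  0.698]
 [ 0.016  0.845  0.534  0.826]
 [ 0.     0.     0.     1.   ]] [[412.482   0.    279.062]
 [  0.    412.482 207.428]
 [  0.      0.      1.   ]] [0.013 0.    0.    0.    0.   ]
top [[ 0.019  0.982 -0.19   0.216]
 [-1.     0.015 -0.021 -0.035]
 [-0.018  0.19   0.982  1.432]
 [ 0.     0.     0.     1.   ]] [[398.448   0.    282.951]
 [  0.    398.448 212.368]
 [  0.      0.      1.   ]] [-0.073  0.     0.     0.     0.   ]
```

View pics/scene0.png

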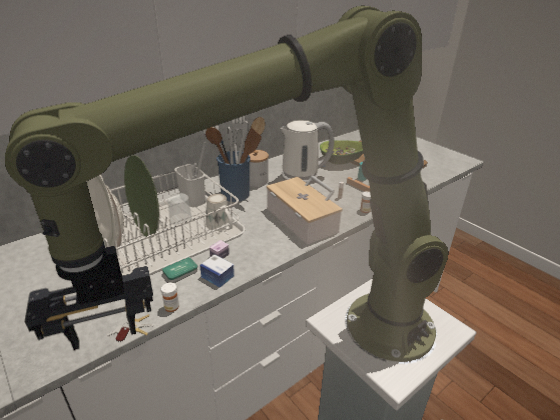

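View pics/top0.png

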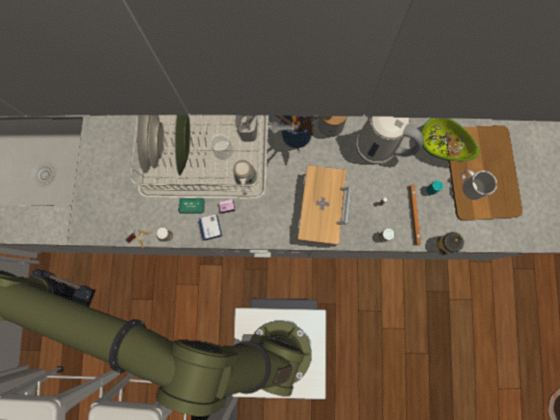

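Top view: medbox (323,205) with its bar at (347,205). White-capped bottles stand at (163,233) and (388,235), balm at (382,202), blue/white carton at (210,227). Things to leave: tin (191,205), purple ink carton (227,206), keys (140,238), strip (417,213), jar (452,242).

Bottle candidates are (163,233), (388,235) and turquoise (436,187). The first two fit (amber, white cap); the turquoise one is excluded. The retainer case is not seen, and four medicines are the maximum.

```bash
python3 - <<'E'
from h import *
np.set_printoptions(precision=3,suppress=True)
t=load('top');s=load('scene')
f=t['frame'];g=s['frame']
a=cv2.resize(f[185:260,120:250],None,fx=4,fy=4,interpolation=2)
b=cv2.resize(f[155:260,290:470],None,fx=3,fy=3,interpolation=2)[:,:520]
c=cv2.resize(g[165:225,300:385],None,fx=3,fy=3,interpolation=2)
e=cv2.resize(g[235:345,100:240],None,fx=2,fy=2,interpolation=2)
M=np.zeros((600,800,3),np.uint8)
M[:300,:520]=a;M[300:300+300,:520]=b[:300];M[:180,530:530+255]=c;M[300:520,520:800]=e
cv2.imwrite('pics/crop1.png',M)
for n,uv,z in[('botA',(163,233),.072),('botB',(388,235),.072),('balm',(382,202),.068),('cream',(210,227),.046),('ink',(227,206),.04),('tin',(191,205),.02),('bar',(347,205),.122),('lid',(323,205),.097),('strip',(417,213),.026),('jar',(452,242),.098),('turq',(436,187),.07),('keys',(138,238),.005)]:
    print(n,onz(t,[uv],z)[0])
E
```

```text
botA [0.399 0.411 0.072]
botB [ 0.405 -0.369  0.072]
balm [ 0.522 -0.352  0.068]
cream [0.427 0.252 0.046]
ink [0.505 0.196 0.04 ]
tin [0.511 0.332 0.02 ]
bar [ 0.498 -0.221  0.122]
lid [ 0.502 -0.143  0.097]
strip [ 0.493 -0.488  0.026]
jar [ 0.381 -0.58   0.098]
turq [ 0.58  -0.546  0.07 ]
keys [0.388 0.525 0.005]
```

View pics/crop1.png

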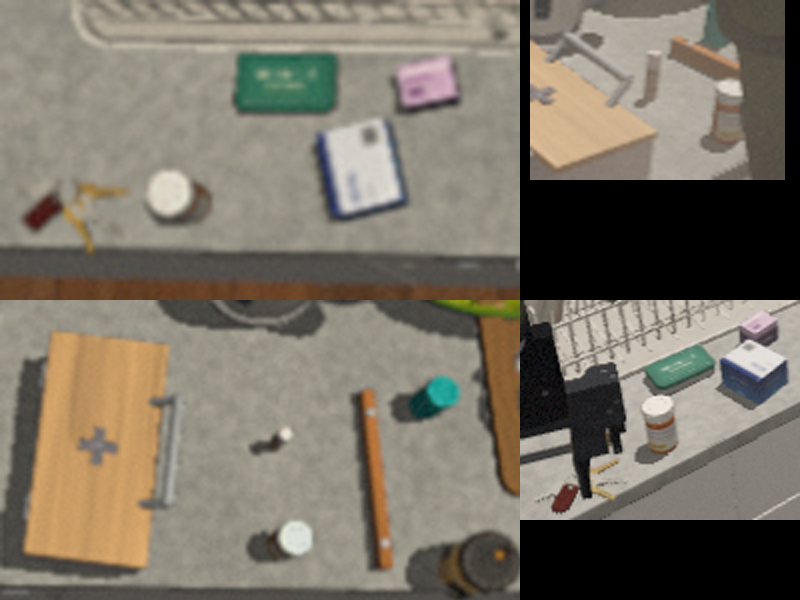

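```bash
cat > m.py <<'E'
from h import *
np.set_printoptions(precision=4,suppress=True)
def wood(d,roi):
    h=cv2.cvtColor(d['frame'],cv2.COLOR_BGR2HSV);m=cv2.inRange(h,(5,70,60),(25,255,255))
    k=np.zeros_like(m);x0,y0,x1,y1=roi;k[y0:y1,x0:x1]=m[y0:y1,x0:x1]
    k=cv2.morphologyEx(k,cv2.MORPH_CLOSE,np.ones((9,9)))
    c=max(cv2.findContours(k,0,1)[0],key=cv2.contourArea);return c.reshape(-1,2)
def rect(d,c,z):
    P=onz(d,c,z)[:,:2].astype(np.float32);r=cv2.minAreaRect(P*1000)
    b=cv2.boxPoints(r)/1000;i=np.argmax([np.linalg.norm(b[0]-b[1]),np.linalg.norm(b[1]-b[2])])
    v=b[i]-b[i+1]; v=v*np.sign(v[0]); return np.array(r[0])/1000,np.array(r[1]),np.degrees(np.arctan2(v[1],v[0]))
E
python3 - <<'E'
from m import *
t=load('top')
print('lid',rect(t,wood(t,(285,150,352,250)),.097))
print('strip',rect(t,wood(t,(400,175,432,250)),.026))
h=cv2.cvtColor(t['frame'],cv2.COLOR_BGR2HSV)
def blob(m,roi):
    x0,y0,x1,y1=roi;k=np.zeros_like(m);k[y0:y1,x0:x1]=m[y0:y1,x0:x1]
    return max(cv2.findContours(k,0,1)[0],key=cv2.contourArea).reshape(-1,2)
w=cv2.inRange(h,(0,0,175),(180,60,255))
for n,roi,z in[('A',(150,222,178,245),.072),('B',(378,225,400,245),.072),('balm',(374,194,390,208),.068),('cream',(195,212,225,242),.046)]:
    print(n,rect(t,blob(w,roi),z))
print('turq',rect(t,blob(cv2.inRange(h,(80,80,40),(100,255,255)),(425,175,446,200)),.07))
print('ink',rect(t,blob(cv2.inRange(h,(135,40,40),(175,255,255)),(215,195,240,216)),.04))
print('tin',rect(t,blob(cv2.inRange(h,(55,80,40),(90,255,255)),(175,195,210,216)),.02))
E
```

```text
lid (array([ 0.5061, -0.1386]), array([142.3391, 266.0566]), np.float32(-6.2003417))
strip (array([ 0.4891, -0.4793]), array([217.1605,  22.236 ]), np.float32(3.6879878))
A (array([0.3993, 0.4166]), array([35.8314, 32.0067]), np.float32(4.2104445))
B (array([ 0.4107, -0.369 ]), array([34.6198, 38.4215]), np.float32(-1.7818953))
balm (array([ 0.5342, -0.364 ]), array([14.8847, 12.9157]), np.float32(43.99352))
cream (array([0.4321, 0.2518]), array([73.6751, 51.2984]), np.float32(15.199952))
turq (array([ 0.5769, -0.5415]), array([37.089 , 63.8931]), np.float32(-45.770092))
ink (array([0.5024, 0.1969]), array([30.8434, 49.2526]), np.float32(-79.4729))
tin (array([0.5095, 0.3318]), array([48.6195, 89.431 ]), np.float32(-89.098724))
```

```bash
cat >> h.py <<'E'
def delta(x,y,ztip=None,yaw=None):
    """tool-frame shift to bring grasp point to x,y,z; turn first if yaw(deg of tool y) given"""
    s=read_state();M=R.from_rotvec(s['tool_rot']).as_matrix();p=np.array(s['tool_pos']);g=p+M[:,2]*.164
    cy=np.degrees(np.arctan2(M[1,1],M[0,1]))
    if yaw is None: yaw=cy
    t=(cy-yaw+90)%180-90
    a=np.radians(cy-t);y_=np.array([np.cos(a),np.sin(a)]);x_=np.array([-y_[1],y_[0]])
    d=np.array([x,y])-g[:2];dz=0 if ztip is None else g[2]-ztip
    print('t%.1f grasp'%s['time'],g.round(4),'yaw %.1f turn %.1f'%(cy,t),'shift after turn: x %.4f y %.4f z %.4f'%(d@x_,d@y_,dz),'F',np.round(s['wrist_force'],1),'w %.3f gf %.1f'%(s['grip_width'],s['gripper_force']), 'q7 %.2f'%s['q'][6])
E
python3 -m crank '[0,0,0,-5.5,1,0,0,0,-5.5,1]'
python3 -c "
from h import *
delta(0.42,0.35);delta(.497,-.221,.24)"
```

```text
time: 0.3
tool_pos: [0.1938, 0.6203, 0.4041]
tool_rot: [-0.168, -3.137, 0.002]
wrist_force: [0.6, -0.0, 0.5]
grip_width: 1.002
gripper_force: 0.0
t0.3 grasp [0.1937 0.6201 0.2401] yaw 83.9 turn 0.0 shift after turn: x -0.2538 y -0.2445 z 0.0000 F [ 0.6 -0.   0.5] w 1.002 gf 0.0 q7 0.13
t0.3 grasp [0.1937 0.6201 0.2401] yaw 83.9 turn 0.0 shift after turn: x -0.3913 y -0.8040 z 0.0001 F [ 0.6 -0.   0.5] w 1.002 gf 0.0 q7 0.13
```

```bash
python3 -m crank '[-0.042,-0.041,0,0,1,-0.042,-0.041,0,0,1,-0.042,-0.041,0,0,1,-0.042,-0.041,0,0,1,-0.042,-0.041,0,0,1,-0.042,-0.041,0,0,1]' >/dev/null
python3 -m crank '[-0.01,-0.04,0,0,1,-0.01,-0.04,0,0,1,-0.01,-0.04,0,0,1,-0.01,-0.04,0,0,1,-0.01,-0.04,0,0,1,-0.01,-0.04,0,0,1,-0.01,-0.04,0,0,1,-0.01,-0.04,0,0,1,-0.01,-0.04,0,0,1,-0.01,-0.04,0,0,1]' >/dev/null
python3 -m crank '[-0.01,-0.04,0,0,1,-0.01,-0.04,0,0,1,-0.01,-0.04,0,0,1,-0.007,-0.04,0,0,1,0,0,0,0,1,0,0,0,0,1]' 
python3 - <<'E'
from m import *
delta(.497,-.221,.24)
d=grab('wrist','w1.png')
hx=np.array([.108,.994,0]);C=np.array([.506,-.1386,0]);l=np.array([.994,-.108,0])
print(proj(d,[C-hx*.0825+[0,0,.122]+l*k for k in(-.06,0,.06)]))
E
```

```text
time: 2.5
tool_pos: [0.4579, -0.1839, 0.4044]
tool_rot: [-0.178, -3.136, -0.001]
wrist_force: [-0.2, 1.2, 0.7]
grip_width: 0.999
gripper_force: 0.0
t2.5 grasp [ 0.4578 -0.1839  0.2404] yaw 83.5 turn 0.0 shift after turn: x -0.0431 y -0.0325 z 0.0004 F [-0.2  1.2  0.7] w 0.999 gf 0.0 q7 1.77
[[227.6233 188.6036]
 [230.8982 264.2065]
 [234.0378 329.9056]]
```

View pics/w1.png

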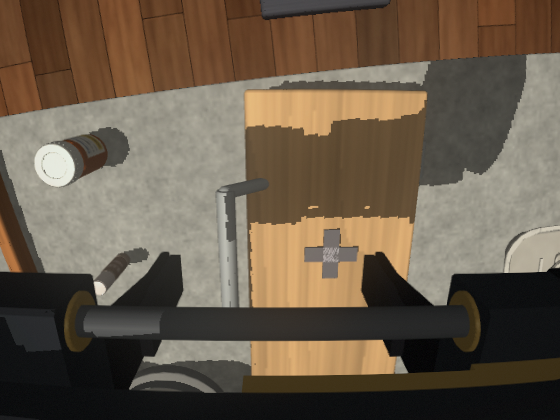

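```bash
python3 -m crank '[-0.022,-0.016,0,0,0.45,-0.021,-0.016,0,0,0.45,0,0,0,0,0.45,0,0,0,0,0.45]' >/dev/null
python3 -m crank '[0,0,0.03,0,0.45,0,0,0.03,0,0.45,0,0,0,0,0.45,0,0,0,0,0.45]' >/dev/null
python3 - <<'E'
from m import *
delta(.497,-.221,.123)
d=grab('wrist','w2.png')
hx=np.array([.108,.994,0]);C=np.array([.506,-.1386,0]);l=np.array([.994,-.108,0])
print(proj(d,[C-hx*.0825+[0,0,.122]+l*k for k in(-.06,0,.06)]))
E
```

```text
t3.4 grasp [ 0.4972 -0.2187  0.1811] yaw 83.7 turn 0.0 shift after turn: x -0.0001 y -0.0023 z 0.0581 F [ 0.2 -0.1 -0.2] w 0.461 gf 0.0 q7 1.94
[[268.9329 138.0515]
 [269.3595 241.7603]
 [269.7479 328.7465]]
```

View pics/w2.png

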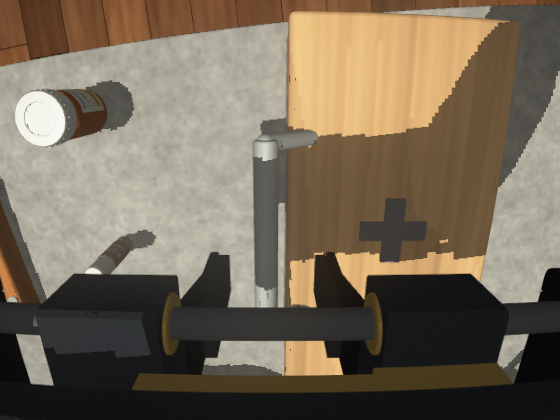

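Bar is 4 px (about 2.5 mm) right of the prediction, at col 265; the fingers straddle it. Going down and gripping.

```bash
python3 -m crank '[0,-0.0045,0.02,0,0.45,0,0,0.02,0,0.45,0,0,0.018,0,0.45,0,0,0,0,0.45,0,0,0,0,0.1,0,0,0,0,0,0,0,0,0,0,0,0,0,0,0,0,0,0,0,0]' 15
python3 -c "
from h import *
delta(.497,-.221,.122)
H=np.array([.5134,-.0715]);r=.1547
for i in range(0,90,6):
    a=np.radians(14.2+i); b=np.radians(14.2+i+6)
    print(i+6,'dy %.4f dz %.4f'%(r*(np.cos(a)-np.cos(b)),-r*(np.sin(b)-np.sin(a))))
"
```

```text
time: 4.3
tool_pos: [0.4977, -0.2231, 0.2873]
tool_rot: [0.172, 3.136, 0.004]
wrist_force: [0.5, 5.5, 2.9]
grip_width: 0.152
gripper_force: 15.0
t4.3 grasp [ 0.4979 -0.2227  0.1233] yaw 83.7 turn 0.0 shift after turn: x 0.0011 y 0.0016 z 0.0013 F [0.5 5.5 2.9] w 0.152 gf 15.0 q7 2.00
6 dy 0.0048 dz -0.0155
12 dy 0.0064 dz -0.0149
18 dy 0.0079 dz -0.0141
24 dy 0.0093 dz -0.0132
30 dy 0.0107 dz -0.0122
36 dy 0.0119 dz -0.0110
42 dy 0.0130 dz -0.0097
48 dy 0.0139 dz -0.0083
54 dy 0.0147 dz -0.0068
60 dy 0.0153 dz -0.0052
66 dy 0.0158 dz -0.0036
72 dy 0.0161 dz -0.0019
78 dy 0.0162 dz -0.0002
84 dy 0.0161 dz 0.0015
90 dy 0.0159 dz 0.0031
```

```bash
python3 -m crank '[0,0.0022,-0.0078,0,0,0,0.0026,-0.0077,0,0,0,0.003,-0.0075,0,0,0,0.0034,-0.0074,0,0,0,0.0038,-0.0071,0,0,0,0.0041,-0.007,0,0,0,0.0045,-0.0067,0,0,0,0.0048,-0.0065,0,0,0,0,0,0,0]'
python3 -m crank '[0,0.0052,-0.0062,0,0,0,0.0055,-0.006,0,0,0,0.0058,-0.0057,0,0,0,0.0061,-0.0053,0,0,0,0.0063,-0.005,0,0,0,0.0066,-0.0047,0,0,0,0.0068,-0.0044,0,0,0,0.007,-0.004,0,0,0,0,0,0,0]'
python3 -c "
from h import *
delta(.497,-.221,.122);d=grab('top','t1.png')"
```

```text
time: 5.2
tool_pos: [0.5001, -0.1964, 0.3456]
tool_rot: [0.173, 3.136, -0.001]
wrist_force: [0.8, -1.3, -1.0]
grip_width: 0.156
gripper_force: 15.0
time: 6.1
tool_pos: [0.5056, -0.1479, 0.3882]
tool_rot: [0.174, 3.135, -0.003]
wrist_force: [-2.2, -5.6, 10.3]
grip_width: 0.154
gripper_force: 15.0
t6.1 grasp [ 0.5057 -0.1482  0.2242] yaw 83.6 turn 0.0 shift after turn: x 0.0006 y -0.0734 z 0.1022 F [-2.2 -5.6 10.3] w 0.154 gf 15.0 q7 1.74
```

```bash
python3 - <<'E'
from h import *
d=grab('scene');a=cv2.resize(d['frame'][120:260,230:400],None,fx=3,fy=3)
t=load('top')['frame'];b=cv2.resize(t[150:260,270:370],None,fx=2.9,fy=2.9)
M=np.zeros((420,800,3),np.uint8);M[:a.shape[0],:a.shape[1]]=a;M[:b.shape[0],510:510+b.shape[1]]=b
cv2.imwrite('pics/s2.png',M)
E
```

```text
(no output)
```

View pics/s2.png

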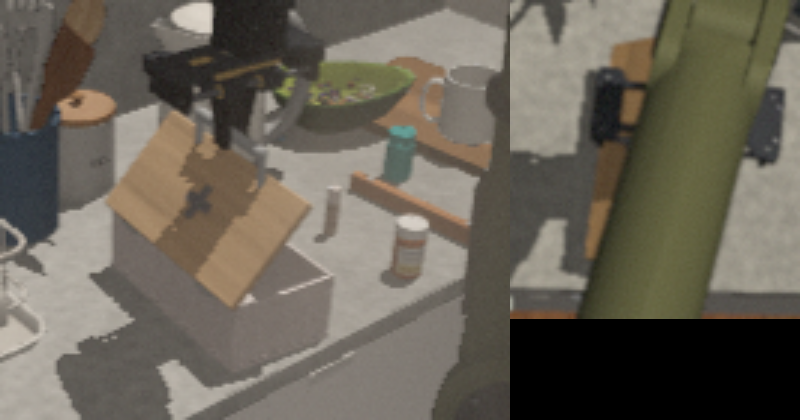

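Lid is at about 45°, bar held, box flat and unmoved. The force is radial outward, so I ease the tool outward.

```bash
python3 -m crank '[0,-0.001,-0.0018,0,0,0,0,0,0,0,0,0,0,0,0]'
python3 -m crank '[0,0.0072,-0.0038,0,0,0,0.0073,-0.0034,0,0,0,0.0075,-0.003,0,0,0,0,0,0,0]'
python3 -c "
from h import *
delta(.497,-.221,.122)"
```

```text
time: 6.5
tool_pos: [0.5055, -0.1483, 0.3881]
tool_rot: [0.174, 3.136, -0.001]
wrist_force: [0.1, -3.0, 4.5]
grip_width: 0.154
gripper_force: 15.0
time: 6.9
tool_pos: [0.5083, -0.1242, 0.3982]
tool_rot: [0.169, 3.137, 0.002]
wrist_force: [2.7, -0.6, 2.2]
grip_width: 0.153
gripper_force: 15.0
t6.9 grasp [ 0.5084 -0.124   0.2342] yaw 83.8 turn 0.0 shift after turn: x 0.0009 y -0.0977 z 0.1122 F [ 2.7 -0.6  2.2] w 0.153 gf 15.0 q7 1.69
```

```bash
python3 -m crank '[0,0.008,-0.0024,0,0,0,0.0081,-0.002,0,0,0,0.0082,-0.0016,0,0,0,0.0083,-0.0012,0,0,0,0,0,0,0]'
python3 -m crank '[0,0.0083,-0.0007,0,0,0,0.0083,-0.0003,0,0,0,0.0083,0.0002,0,0,0,0.0083,0.0006,0,0,0,0,0,0,0]'
python3 -c "
from h import *
delta(.497,-.221,.122)"
```

```text
time: 7.4
tool_pos: [0.5118, -0.0918, 0.4051]
tool_rot: [0.17, 3.137, 0.002]
wrist_force: [4.1, 0.7, 1.3]
grip_width: 0.151
gripper_force: 15.0
time: 7.9
tool_pos: [0.5153, -0.0589, 0.4048]
tool_rot: [-0.17, -3.136, -0.001]
wrist_force: [3.1, -1.1, 0.1]
grip_width: 0.151
gripper_force: 15.0
t7.9 grasp [ 0.5152 -0.0587  0.2408] yaw 83.8 turn 0.0 shift after turn: x 0.0005 y -0.1633 z 0.1188 F [ 3.1 -1.1  0.1] w 0.151 gf 15.0 q7 1.55
```

```bash
python3 -m crank '[0,0.005,0.0005,0,0,0,0.005,0.0006,0,0,0,0,0,0,0]'
python3 -m crank '[0,0.003,0.0004,0,0,0,0.002,0.0002,0,0,0,0,0,0,0]'
python3 -c "
from h import *
delta(.497,-.221,.122)"
```

```text
time: 8.2
tool_pos: [0.5162, -0.05, 0.4038]
tool_rot: [-0.172, -3.136, -0.001]
wrist_force: [1.5, -0.9, 1.0]
grip_width: 0.157
gripper_force: 15.0
time: 8.5
tool_pos: [0.5167, -0.0461, 0.4033]
tool_rot: [-0.174, -3.136, 0.001]
wrist_force: [1.9, -0.7, 0.1]
grip_width: 0.151
gripper_force: 15.0
t8.5 grasp [ 0.5166 -0.0462  0.2393] yaw 83.6 turn 0.0 shift after turn: x 0.0001 y -0.1759 z 0.1173 F [ 1.9 -0.7  0.1] w 0.151 gf 15.0 q7 1.52
```

```bash
python3 -m crank '[0,0.003,0.0004,0,0,0,0,0,0,0]'
python3 -m crank '[0,0.002,0.0003,0,0,0,0.001,0.0003,0,0,0,0,0,0,0,0,0,0,0,0]'
python3 -c "
from h import *
delta(.497,-.221,.122);d=grab('scene');a=cv2.resize(d['frame'][120:260,230:400],None,fx=3,fy=3);cv2.imwrite('pics/s3.png',a)"
```

```text
time: 8.7
tool_pos: [0.517, -0.043, 0.403]
tool_rot: [-0.174, -3.136, 0.0]
wrist_force: [1.1, -1.3, -0.1]
grip_width: 0.156
gripper_force: 15.0
time: 9.1
tool_pos: [0.5174, -0.0399, 0.4025]
tool_rot: [-0.174, -3.136, -0.0]
wrist_force: [-0.1, -1.4, 2.2]
grip_width: 0.154
gripper_force: 15.0
t9.1 grasp [ 0.5173 -0.0399  0.2385] yaw 83.7 turn 0.0 shift after turn: x 0.0002 y -0.1823 z 0.1165 F [-0.1 -1.4  2.2] w 0.154 gf 15.0 q7 1.51
```

View pics/s3.png

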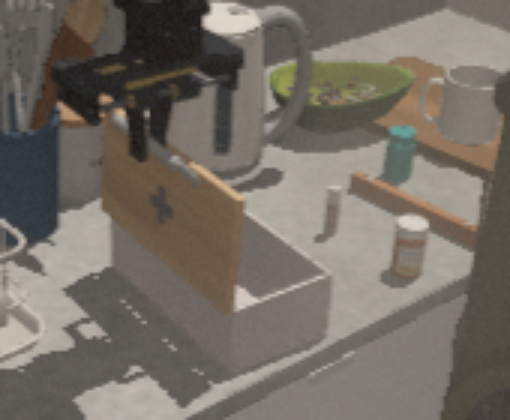

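Lid is upright. Release slightly and lift.

```bash
python3 -m crank '[0,0,0,0,0.25,0,0,0,0,0.25,0,0,0,0,0.25,0,0,-0.02,0,0.25,0,0,-0.03,0,0.25,0,0,-0.03,0,1,0,0,0,0,1,0,0,0,0,1]'
python3 - <<'E'
from m import *
delta(.411,-.369,.24,-6)
d=grab('wrist','w3.png');t=grab('top','t3.png')
# bar seen: predicted
print(proj(d,[[.517+.06*.994,-.0399-.06*.108,.2385],[.517-.06*.994,-.0399+.06*.108,.2385]]))
E
```

```text
time: 9.95
tool_pos: [0.5175, -0.0396, 0.4826]
tool_rot: [0.173, 3.136, 0.001]
wrist_force: [-0.4, -0.3, -0.5]
grip_width: 0.44
gripper_force: 0.0
t9.9 grasp [ 0.5177 -0.0395  0.3186] yaw 83.7 turn 89.7 shift after turn: x -0.3389 y -0.0717 z 0.0786 F [-0.4 -0.3 -0.5] w 0.440 gf 0.0 q7 1.49
[[272.0136 309.5411]
 [271.4896 132.4279]]
```

View pics/w3.png

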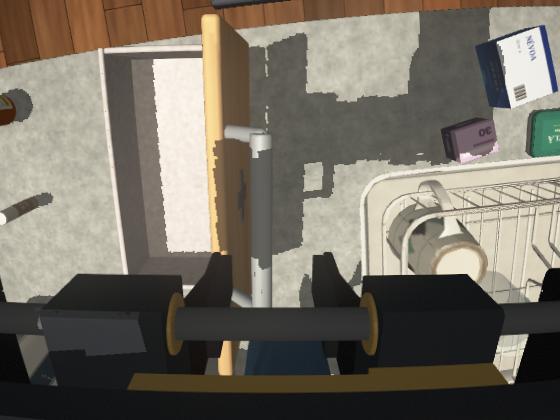

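```bash
python3 - <<'E'
from m import *
w=load('wrist')
print(onz(w,[(102,49),(127,288),(200,46)],.084))
hx=np.array([.108,.994]);l=np.array([.994,-.108]);C=np.array([.506,-.141])
print('pred corners',C-hx*.0675-l*.13,C-hx*.0675+l*.13, 'near hinge', C+hx*.0675-l*.13)
E
```

```text
[[ 0.3736 -0.1888  0.084 ]
 [ 0.6294 -0.2206  0.084 ]
 [ 0.3843 -0.0935  0.084 ]]
pred corners [ 0.3695 -0.1941] [ 0.6279 -0.2221] near hinge [ 0.3841 -0.0599]
```

```bash
python3 -m crank '[0,0,0,8.5,1,0,0,0,8.5,1,0,0,0,8.5,1,0,0,0,8.5,1,0,0,0,8.5,1,0,0,0,8.5,1,0,0,0,8.5,1,0,0,0,8.5,1,0,0,0,8.5,1,0,0,0,8.5,1]' >/dev/null
python3 -m crank '[0,0,0,5,1,-0.042,-0.009,0,0,1,-0.042,-0.009,0,0,1,-0.042,-0.009,0,0,1,-0.042,-0.009,0,0,1,-0.042,-0.009,0,0,1,-0.042,-0.009,0,0,1,0,0,0.03,0,1,0,0,0.03,0,1]' >/dev/null
python3 -c "
from h import *
delta(.411,-.369,.055,-6.5)"
```

```text
t11.9 grasp [ 0.435  -0.286   0.2572] yaw -6.6 turn -0.1 shift after turn: x -0.0852 y -0.0144 z 0.2022 F [ 1.3  1.2 -0.6] w 0.996 gf 0.0 q7 0.45
```

```bash
python3 -m crank '[-0.025,-0.014,0,0,1,0,0,0,0,1,0,0,0,0,1]' >/dev/null
cat >> m.py <<'E'
def blobs(d,lo,hi,z,amin=60,roi=None):
    h=cv2.cvtColor(d['frame'],cv2.COLOR_BGR2HSV);m=cv2.inRange(h,lo,hi)
    m=cv2.morphologyEx(m,cv2.MORPH_OPEN,np.ones((3,3)))
    for c in cv2.findContours(m,0,1)[0]:
        if cv2.contourArea(c)>amin:
            c=c.reshape(-1,2);r=rect(d,c,z);print(c.mean(0).round(),r[0],r[1].round(1),'%.1f'%r[2])
E
python3 - <<'E'
from m import *
delta(.411,-.369,.055,-6.5)
d=grab('wrist','w4.png'); print(proj(d,[[.411,-.369,.072],[.534,-.364,.068]]))
blobs(d,(0,0,165),(180,50,255),.072)
E
```

```text
t12.2 grasp [ 0.4186 -0.3078  0.2577] yaw -6.5 turn 0.0 shift after turn: x -0.0617 y -0.0006 z 0.2027 F [-0.1 -0.9  1.2] w 0.999 gf 0.0 q7 0.50
[[272.1291 249.808 ]
 [399.0439 229.5487]]
[343. 357.] [ 0.4658 -0.5028] [ 44.  114.8] -7.4
[535. 244.] [ 0.674  -0.3939] [12.1 15.5] -40.2
[277.  72.] [ 0.4332 -0.2102] [ 8.7 20.5] -1.9
[ 2. 53.] [ 0.198 -0.159] [27.5  7.1] 75.7
[387. 151.] [ 0.5102 -0.314 ] [289.4 271.9] 4.4
[363.  17.] [ 0.5091 -0.1746] [ 30.7 162.2] -4.8
```

View pics/w4.png

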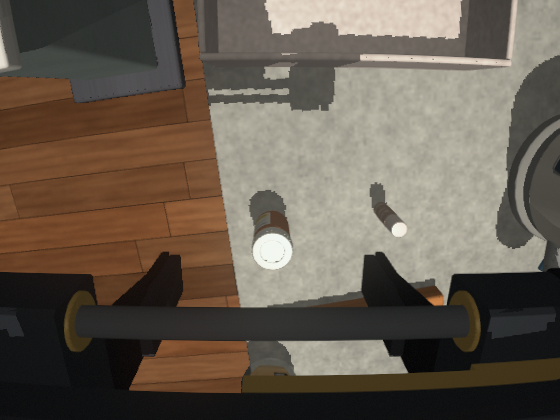

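```bash
python3 -m crank '[-0.031,0,0,0,1,-0.031,0,0.03,0,1,0,0,0.045,0,1,0,0,0.045,0,1,0,0,0.045,0,1,0,0,0.037,0,1,0,0,0,0,1]' >/dev/null
python3 -c "
from h import *
delta(.411,-.369,.055,-6.5)"
python3 -m crank '[0,0,0,0,0.3,0,0,0,0,0.3,0,0,0,0,0.3,0,0,0,0,0.3,0,0,0,0,0.3]' 20
```

```text
t13.0 grasp [ 0.4101 -0.3656  0.0516] yaw -6.3 turn 0.2 shift after turn: x -0.0032 y 0.0013 z -0.0034 F [-0.7  0.3  0.3] w 0.997 gf 0.0 q7 0.88
time: 13.5
tool_pos: [0.4128, -0.3695, 0.2214]
tool_rot: [2.34, 2.094, 0.002]
wrist_force: [-0.5, -0.4, 0.0]
grip_width: 0.635
gripper_force: 0.0
```

```bash
python3 -m crank '[0,0,0,0,0.3,0,0,0,0,0.3,0,0,0,0,0.3,0,0,0,0,0.3,0,0,0,0,0.3]' 20
python3 -m crank '[0,0,-0.04,0,0.3,0,0,-0.04,0,0.3,0,0,-0.04,0,0.3,0,0,-0.02,0,0.3,0,0,0,0,0.3]'
python3 -c "
from h import *
hx=np.array([.113,.994]);l=np.array([.994,-.113]);C=np.array([.508,-.139])
p=C-.08*l+.005*hx;print(p);delta(*p,.066,-6.5)"
```

```text
time: 14.0
tool_pos: [0.4124, -0.3694, 0.2205]
tool_rot: [-2.341, -2.095, -0.0]
wrist_force: [-0.6, -0.3, 0.9]
grip_width: 0.433
gripper_force: 20.0
time: 14.5
tool_pos: [0.413, -0.3703, 0.3634]
tool_rot: [2.337, 2.092, 0.004]
wrist_force: [0.6, -0.4, 0.0]
grip_width: 0.439
gripper_force: 19.9
[ 0.429045 -0.12499 ]
t14.5 grasp [ 0.4139 -0.3707  0.1994] yaw -6.3 turn 0.2 shift after turn: x 0.2459 y -0.0127 z 0.1334 F [ 0.6 -0.4  0. ] w 0.439 gf 19.9 q7 0.74
```

```bash
python3 -m crank '[0.04,-0.002,0,0,0.3,0.04,-0.002,0,0,0.3,0.04,-0.002,0,0,0.3,0.04,-0.002,0,0,0.3,0.04,-0.002,0,0,0.3,0.046,-0.002,0,0,0.3,0,0,0,0,0.3,0,0,0,0,0.3]' >/dev/null
python3 -c "
from h import *
delta(.429,-.125,.0645,-6.5)"
```

```text
t15.3 grasp [ 0.4271 -0.1224  0.1953] yaw -6.2 turn 0.3 shift after turn: x -0.0023 y 0.0022 z 0.1308 F [-0.4 -0.5  0. ] w 0.436 gf 19.9 q7 0.01
```

```bash
python3 -m crank '[-0.002,0.002,0.04,0,0.3,0,0,0.04,0,0.3,0,0,0.03,0,0.3,0,0,0.015,0,0.3,0,0,0.004,0,0.3,0,0,0,0,0.3]'
python3 -c "
from h import *
delta(.429,-.125,.0645,-6.5)"
```

```text
time: 15.9
tool_pos: [0.4291, -0.1268, 0.231]
tool_rot: [-2.343, -2.092, 0.003]
wrist_force: [0.3, -0.3, 0.9]
grip_width: 0.438
gripper_force: 19.9
t15.9 grasp [ 0.4288 -0.127   0.067 ] yaw -6.5 turn 0.0 shift after turn: x 0.0020 y -0.0000 z 0.0025 F [ 0.3 -0.3  0.9] w 0.438 gf 19.9 q7 0.17
```

```bash
python3 -m crank '[0,0,0.0025,0,0.3,0,0,0,0,0.5,0,0,0,0,0.58,0,0,0,0,0.58,0,0,-0.03,0,0.58,0,0,-0.04,0,0.58,0,0,-0.05,0,0.8,0,0,-0.05,0,1,0,0,0,0,1]'
python3 -c "
from h import *
delta(.399,.3,.237,-6.5)
d=grab('top','t4.png')
import m
h=m.blobs(d,(0,0,165),(180,60,255),.072,30)
"
```

```text
time: 16.8
tool_pos: [0.4313, -0.1268, 0.4058]
tool_rot: [2.335, 2.09, 0.017]
wrist_force: [0.8, -0.2, -0.5]
grip_width: 0.765
gripper_force: 0.0
t16.8 grasp [ 0.4334 -0.1265  0.2418] yaw -6.4 turn 0.1 shift after turn: x 0.4199 y -0.0825 z 0.0048 F [ 0.8 -0.2 -0.5] w 0.765 gf 0.0 q7 -0.01
[123. 414.] [-0.1997  0.507 ] [ 41.8 234.4] -86.7
[ 27. 410.] [-0.2121  0.8433] [ 62.9 205.8] -85.4
[255. 391.] [-0.1075  0.0741] [44.  58.6] -88.4
[280. 316.] [0.1211 0.0005] [ 58.7 153.1] -88.8
[262. 253.] [0.3365 0.0633] [20.5 48.1] -88.9
[504. 244.] [ 0.3775 -0.7738] [26.5 40.2] -52.6
[162. 232.] [0.4026 0.4166] [35.2 39.5] -88.9
[ 57. 229.] [0.4006 0.8015] [47.2 47.9] -16.0
[485. 224.] [ 0.4506 -0.713 ] [17.7 43.3] -89.2
[475. 231.] [ 0.4268 -0.6755] [132.   64.5] 71.3
[210. 226.] [0.4293 0.2467] [76.6 52.4] 15.2
[524. 216.] [ 0.4842 -0.8563] [36.9 50.1] -12.1
[ 45. 216.] [0.4545 0.8494] [75.5 48.4] 15.3
[534. 213.] [ 0.4926 -0.8943] [26.  84.5] -5.7
[228. 202.] [0.5113 0.1918] [46.7 56.2] -89.2
[196. 192.] [0.5529 0.3142] [ 25.5 341.4] -89.2
[307. 208.] [ 0.4992 -0.0935] [ 23.8 219.2] -7.1
[ 31. 174.] [0.6068 0.9292] [50.  27.9] 9.0
[242. 168.] [0.6381 0.1437] [45. 43.] 2.1
[ 14. 170.] [0.6227 0.9947] [243.5 131.1] 9.9
[540. 138.] [ 0.7668 -0.9481] [103.7 119.6] -3.8
[392. 125.] [ 0.8023 -0.3917] [ 78.  133.2] -88.8
[207. 154.] [0.6845 0.2781] [305.5 437.5] -89.8
```

```bash
python3 -m crank '[0,0,-0.045,0,1,0,0,-0.045,0,1,0.045,0,0,0,1,0.045,0,0,0,1,0.045,0,0,0,1,0.045,0,0,0,1,0.045,0,0,0,1,0.045,0,0,0,1,0.045,0,0,0,1,0.045,0,0,0,1]' >/dev/null
python3 -m crank '[0.045,-0.02,0.02,0,1,0.045,-0.02,0.03,0,1,0.02,-0.02,0.03,0,1,0,0,0,0,1,0,0,0,0,1]' >/dev/null
python3 - <<'E'
from m import *
delta(.401,.4166,.0565,-6.5)
d=grab('wrist','w5.png'); print(proj(d,[[.401,.4166,.072]]), proj(d,[[.43,.249,.046]]))
blobs(d,(0,0,165),(180,50,255),.072)
print('navy');blobs(d,(100,80,30),(130,255,160),.046)
E
```

```text
t18.4 grasp [0.4237 0.3385 0.2481] yaw -6.3 turn 0.2 shift after turn: x 0.0750 y -0.0314 z 0.1916 F [1.7 0.9 0.4] w 0.999 gf 0.0 q7 -0.81
[[235.436  100.5648]] [[288.7648 266.4061]]
[323. 359.] [0.4565 0.1519] [ 43.2 169.9] -6.7
[355. 294.] [0.4926 0.2236] [15.1 29.9] -80.4
[433. 290.] [0.5686 0.2205] [10.9 47.4] -58.9
[436. 269.] [0.5722 0.241 ] [12.7 56.4] -56.0
[439. 248.] [0.5737 0.2644] [13.3 46.2] -52.1
[437. 218.] [0.5723 0.2925] [14.3 45.9] -44.3
[437. 176.] [0.5708 0.3319] [28.3 57.4] -89.8
[439. 119.] [0.5707 0.3824] [52.  28.1] 89.5
[276.  94.] [0.4353 0.4184] [ 5.6 23.8] -6.3
[438.  70.] [0.5706 0.4241] [22.5 28.9] -2.4
[280.  64.] [0.4398 0.4412] [24.9 21. ] 83.7
[508. 127.] [0.6368 0.353 ] [ 96.9 250.5] -90.0
[436.  26.] [0.5704 0.4587] [29.  42.9] -89.4
[332. 141.] [0.4637 0.3514] [180.5 278.6] -90.0
navy
[281. 237.] [0.4247 0.2814] [74.6  7.2] 15.3
```

View pics/w5.png

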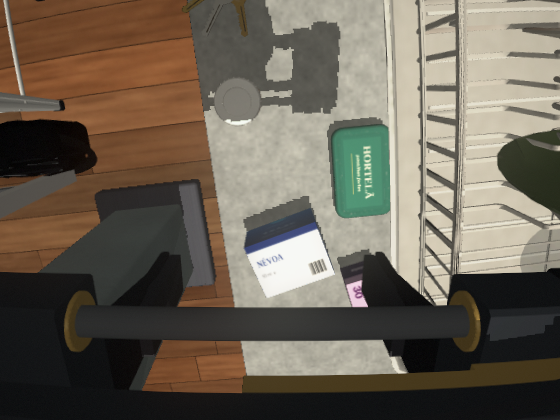

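```bash
python3 -m crank '[0.038,-0.015,0,0,1,0.038,-0.015,0,0,1,0,0,0.045,0,1,0,0,0.045,0,1,0,0,0.045,0,1,0,0,0.045,0,1,0,0,0.012,0,1,0,0,0,0,1,0,0,0,0,1]' >/dev/null
python3 -c "
from h import *
delta(.403,.4166,.0565,-6.5)"
python3 -m crank '[0,0,0,0,0.3,0,0,0,0,0.3,0,0,0,0,0.3,0,0,0,0,0.3,0,0,0,0,0.3,0,0,0,0,0.3,0,0,0,0,0.3,0,0,0,0,0.3,0,0,0,0,0.3,0,0,0,0,0.3]' 20
```

```text
t19.3 grasp [0.4052 0.4187 0.0607] yaw -6.4 turn 0.1 shift after turn: x -0.0023 y -0.0020 z 0.0042 F [-0.6  0.   0.9] w 1.000 gf 0.0 q7 -0.90
time: 20.3
tool_pos: [0.4032, 0.4178, 0.2221]
tool_rot: [-2.341, -2.095, 0.0]
wrist_force: [-0.1, -0.1, -0.6]
grip_width: 0.432
gripper_force: 20.0
```

```bash
python3 -m crank '[0,0,-0.04,0,0.3,0,0,-0.048,0,0.3,0,0,-0.048,0,0.3,0,0,-0.048,0,0.3,0,0,-0.048,0,0.3,0,0,-0.048,0,0.3,0,0,-0.02,0,0.3]' >/dev/null
python3 -m crank '[-0.045,0.02,0,0,0.3,-0.045,0.02,0,0,0.3,-0.045,0.02,0,0,0.3,-0.045,0.02,0,0,0.3,-0.045,0.02,0,0,0.3,-0.045,0.02,0,0,0.3,-0.045,0.02,0,0,0.3,-0.045,0.01,0,0,0.3,-0.045,0,0,0,0.3,-0.045,0,0,0,0.3]' >/dev/null
python3 -c "
from h import *
delta(.494,-.132,.066,-6.5)"
```

```text
t22.0 grasp [ 0.5022 -0.0481  0.358 ] yaw -6.4 turn 0.1 shift after turn: x -0.0843 y 0.0013 z 0.2920 F [ 0.8 -0.9 -0.3] w 0.432 gf 20.0 q7 -0.09
```

```bash
python3 -m crank '[-0.045,0,0,0,0.3,-0.043,0,0,0,0.3,0,0,0.03,0,0.3,0,0,0.045,0,0.3,0,0,0.045,0,0.3,0,0,0,0,0.3,0,0,0,0,0.3]' >/dev/null
python3 - <<'E'
from m import *
delta(.494,-.135,.066,-6.5)
E
```

```text
t22.7 grasp [ 0.4928 -0.1335  0.2388] yaw -6.4 turn 0.1 shift after turn: x -0.0013 y 0.0013 z 0.1728 F [ 0.9 -0.5  1. ] w 0.436 gf 20.0 q7 0.11
```

```bash
python3 -m crank '[-0.001,0.001,0.04,0,0.3,0,0,0.04,0,0.3,0,0,0.04,0,0.3,0,0,0.03,0,0.3,0,0,0.015,0,0.3,0,0,0.003,0,0.3,0,0,0,0,0.3]' >/dev/null
python3 - <<'E'
from m import *
delta(.494,-.135,.066,-6.5)
E
```

```text
t23.4 grasp [ 0.4955 -0.1348  0.0719] yaw -6.3 turn 0.2 shift after turn: x -0.0004 y -0.0015 z 0.0059 F [-0.4 -0.4 -1.4] w 0.434 gf 20.0 q7 0.26
```

```bash
python3 -m crank '[0,0,0.005,0,0.3,0,0,0,0,0.3,0,0,0,0,0.5,0,0,0,0,0.58,0,0,0,0,0.58,0,0,-0.04,0,0.58,0,0,-0.04,0,0.58,0,0,-0.05,0,1,0,0,-0.05,0,1,0,0,-0.05,0,1]' >/dev/null
python3 -m crank '[0,0,-0.04,0,1,0.045,0,0,0,1,0.045,0,0,0,1,0.045,0,0,0,1,0.045,0,0,0,1,0.045,0,0,0,1,0.045,-0.02,0,0,1,0.03,-0.02,0,0,1,0,-0.02,0,0,1,0,0,0,0,1]' >/dev/null
python3 - <<'E'
from m import *
delta(.43,.249,.2,105.2)
d=grab('wrist','w6.png')
print(proj(d,[.43,.249,.046]));t=grab('top','t6.png')
E
```

```text
t25.4 grasp [0.4654 0.1721 0.3352] yaw -6.1 turn 68.7 shift after turn: x -0.0140 y -0.0835 z 0.1352 F [ 0.4  0.2 -0.6] w 1.000 gf 0.0 q7 -0.53
[[233.7949 101.3206]]
```

View pics/w6.png

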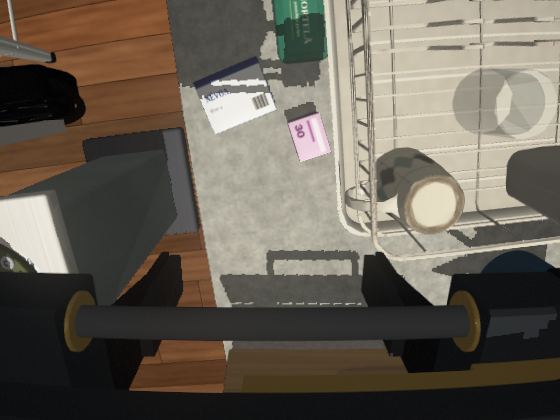

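```bash
python3 - <<'E'
from m import *
w=load('wrist')
P=onz(w,[(275,105),(213,132),(196,92),(256,72)],.046);print(P, [np.linalg.norm(P[i]-P[i-1]).round(4) for i in range(4)],P.mean(0))
e=P[0]-P[1];print(np.degrees(np.arctan2(e[1],e[0])))
E
python3 -m crank '[0,0,0,8.5,1,0,0,0,8.5,1,0,0,0,8.5,1,0,0,0,8.5,1,0,0,0,8.5,1,0,0,0,8.5,1,0,0,0,8.5,1,0,0,0,8.5,1,0,0,0,0,1]' >/dev/null
python3 - <<'E'
from m import *
delta(.43,.249,.026,105.2)
E
```

```text
[[0.4754 0.24   0.046 ]
 [0.4018 0.2178 0.046 ]
 [0.3893 0.264  0.046 ]
 [0.4584 0.2776 0.046 ]] [np.float64(0.0413), np.float64(0.0768), np.float64(0.0478), np.float64(0.0703)] [0.4312 0.2498 0.046 ]
16.750986619746968
t26.4 grasp [0.4684 0.1688 0.3352] yaw -74.5 turn 0.3 shift after turn: x -0.0160 y -0.0875 z 0.3092 F [ 0.6 -0.6  0.3] w 0.998 gf 0.0 q7 -1.72
```

```bash
python3 -m crank '[-0.009,-0.047,0.03,0,1,-0.009,-0.047,0.045,0,1,0,0,0.045,0,1,0,0,0,0,1,0,0,0,0,1]' >/dev/null
python3 - <<'E'
from m import *
delta(.429,.255,.026,106)
d=grab('wrist','w7.png')
E
```

```text
t26.9 grasp [0.433  0.2396 0.2298] yaw -74.4 turn -0.4 shift after turn: x 0.0004 y -0.0159 z 0.2038 F [ 1.2 -0.1  0.4] w 1.001 gf 0.0 q7 -1.86
```

View pics/w7.png

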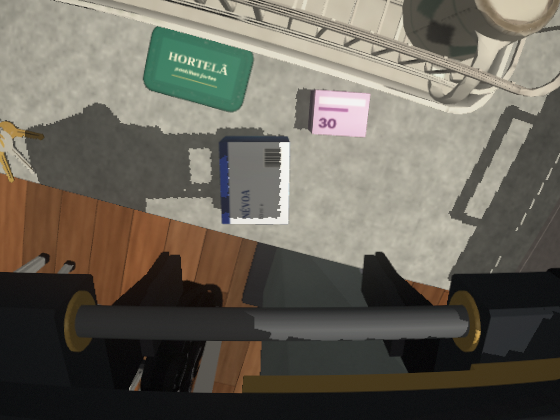

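```bash
python3 - <<'E'
from m import *
w=load('wrist')
P=onz(w,[(288,138),(288,224),(219,224),(219,138)],.046);print(P,[np.linalg.norm(P[i]-P[i-1]).round(4) for i in range(4)],P.mean(0))
P=onz(w,[(288,138),(288,224),(228,224),(229,138)],.046);print([np.linalg.norm(P[i]-P[i-1]).round(4) for i in range(4)],P.mean(0))
c=P.mean(0);delta(c[0],c[1],.026)
E
```

```text
[[0.4788 0.2375 0.046 ]
 [0.403  0.2153 0.046 ]
 [0.3858 0.277  0.046 ]
 [0.4628 0.2952 0.046 ]] [np.float64(0.0598), np.float64(0.079), np.float64(0.064), np.float64(0.0792)] [0.4326 0.2563 0.046 ]
[np.float64(0.0511), np.float64(0.079), np.float64(0.0556), np.float64(0.0791)] [0.4338 0.2521 0.046 ]
t26.9 grasp [0.4339 0.2401 0.2313] yaw -74.4 turn 0.0 shift after turn: x 0.0031 y -0.0117 z 0.2053 F [0.4 1.1 0.8] w 0.999 gf 0.0 q7 -1.86
```

```bash
python3 -m crank '[0.003,-0.016,0.03,0,1,0,0,0.045,0,1,0,0,0.045,0,1,0,0,0.02,0,1,0,0,0,0,1,0,0,0,0,1]' >/dev/null
python3 -c "
from h import *
delta(.4326,.2563,.028)"
```

```text
t27.6 grasp [0.433  0.2575 0.0918] yaw -74.4 turn 0.0 shift after turn: x -0.0007 y 0.0011 z 0.0638 F [-0.2 -0.1  0.5] w 0.998 gf 0.0 q7 -1.84
```

```bash
python3 -m crank '[-0.001,0.001,0.03,0,1,0,0,0.02,0,1,0,0,0.013,0,1,0,0,0,0,1]' >/dev/null
python3 -m crank '[0,0,0,0,0.6,0,0,0,0,0.6,0,0,0,0,0.6,0,0,0,0,0.6,0,0,0,0,0.6,0,0,0,0,0.6]' 20
python3 -c "
from h import *
delta(.4326,.2563,.028)"
```

```text
time: 28.55
tool_pos: [0.4304, 0.2559, 0.1911]
tool_rot: [-3.112, -0.428, -0.002]
wrist_force: [-1.0, -1.6, 5.1]
grip_width: 0.72
gripper_force: 20.0
t28.6 grasp [0.4305 0.256  0.0271] yaw -74.3 turn 0.0 shift after turn: x 0.0021 y 0.0002 z -0.0009 F [-1.  -1.6  5.1] w 0.720 gf 20.0 q7 -1.81
```

```bash
python3 -m crank '[0,0,-0.03,0,0.6,0,0,-0.04,-8.5,0.6,0,0,-0.04,-8.5,0.6,0,0,-0.04,-8.5,0.6,0,0,-0.045,-8.5,0.6,0,0,-0.045,-8.5,0.6,0,0,-0.045,-8.5,0.6,0,0,-0.045,-8.5,0.6,0,0,0,-8.5,0.6,0,0,0,0,0.6]' >/dev/null
python3 -c "
from h import *
hx=np.array([.113,.994]);l=np.array([.994,-.113]);C=np.array([.508,-.139])
p=C+.065*l-.004*hx;print(p)
delta(*p,.035,-6.5)"
```

```text
[ 0.572158 -0.150321]
t29.6 grasp [0.4302 0.256  0.3571] yaw -6.3 turn 0.2 shift after turn: x -0.3876 y 0.1870 z 0.3221 F [ 0.9 -0.1 -2.2] w 0.719 gf 20.0 q7 -0.71
```

```bash
python3 -m crank '[-0.04,0.02,0,0,0.6,-0.04,0.02,0,0,0.6,-0.04,0.02,0,0,0.6,-0.04,0.02,0,0,0.6,-0.04,0.02,0,0,0.6,-0.04,0.02,0,0,0.6,-0.04,0.02,0,0,0.6,-0.04,0.02,0,0,0.6,-0.04,0.02,0,0,0.6,-0.028,0.007,0,0,0.6]' >/dev/null
python3 -m crank '[0,0,0.04,0,0.6,0,0,0.04,0,0.6,0,0,0,0,0.6,0,0,0,0,0.6]' >/dev/null
python3 - <<'E'
from m import *
delta(.572,-.150,.035,-6.5)
d=grab('wrist','w8.png')
E
```

```text
t30.9 grasp [ 0.5723 -0.15    0.2755] yaw -6.4 turn 0.1 shift after turn: x -0.0000 y -0.0003 z 0.2405 F [-0.5  0.4  0.1] w 0.716 gf 20.0 q7 0.22
```

View pics/w8.png

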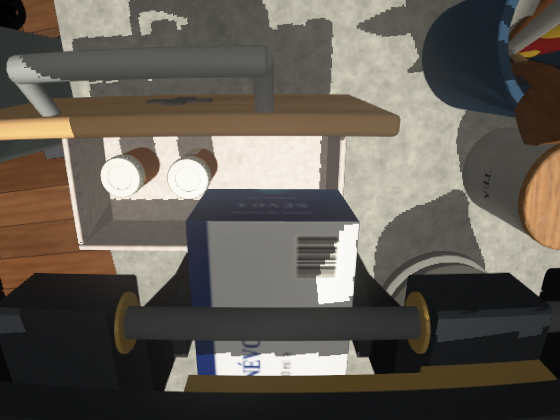

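Both bottles stand in the box at (124,177) and (190,177); the carton is held above the free far half. Checking clearances.

```bash
python3 - <<'E'
from m import *
w=load('wrist');hx=np.array([.113,.994]);l=np.array([.994,-.113]);C=np.array([.508,-.139])
for uv,z in[((124,177),.078),((190,177),.078),((344,185),.084),((345,137),.084),((82,247),.084),((62,137),.084)]:
    p=onz(w,[uv],z)[0][:2]-C;print(uv,'s %.4f t %.4f'%(p@l,p@hx))
E
```

```text
(124, 177) s -0.0757 t 0.0031
(190, 177) s -0.0125 t 0.0028
(344, 185) s 0.1304 t -0.0034
(345, 137) s 0.1290 t 0.0406
(82, 247) s -0.1253 t -0.0664
(62, 137) s -0.1284 t 0.0424
```

```bash
python3 -m crank '[0,0,0.045,0,0.6,0,0,0.045,0,0.6,0,0,0.04,0,0.6,0,0,0,0,0.6]' >/dev/null
python3 -c "
from h import *
delta(.572,-.150,.036,-6.5)"
python3 -m crank '[0,0,0.04,0,0.6,0,0,0.04,0,0.6,0,0,0.02,0,0.6,0,0,0.005,0,0.6,0,0,0,0,0.6]'
python3 -c "
from h import *
delta(.572,-.150,.036,-6.5)"
```

```text
t31.4 grasp [ 0.5707 -0.1492  0.1432] yaw -6.3 turn 0.2 shift after turn: x -0.0006 y 0.0014 z 0.1072 F [-0.1  0.1 -1.1] w 0.719 gf 20.0 q7 0.27
time: 31.9
tool_pos: [0.5745, -0.1507, 0.2077]
tool_rot: [2.339, 2.094, 0.003]
wrist_force: [0.3, 0.1, -0.6]
grip_width: 0.717
gripper_force: 20.0
t31.9 grasp [ 0.575  -0.1508  0.0437] yaw -6.3 turn 0.2 shift after turn: x 0.0004 y -0.0031 z 0.0077 F [ 0.3  0.1 -0.6] w 0.717 gf 20.0 q7 0.34
```

```bash
python3 -m crank '[0,-0.002,0.005,0,0.6,0,0,0.003,0,0.6,0,0,0,0,0.6]'
python3 -m crank '[0,0,0,0,0.82,0,0,0,0,0.82,0,0,0,0,0.82,0,0,-0.03,0,0.82,0,0,-0.04,0,0.82,0,0,-0.05,0,0.82,0,0,-0.05,0,0.82,0,0,0,0,0.5,0,0,0,0,0.5]'
python3 -c "
from h import *
delta(.534,-.364,.045,-6.5)"
```

```text
time: 32.2
tool_pos: [0.5712, -0.1504, 0.1981]
tool_rot: [2.341, 2.095, 0.002]
wrist_force: [-0.4, 0.4, -1.3]
grip_width: 0.725
gripper_force: 20.0
time: 33.1
tool_pos: [0.5713, -0.1507, 0.3693]
tool_rot: [2.339, 2.093, 0.005]
wrist_force: [-0.5, 1.3, -1.2]
grip_width: 0.716
gripper_force: 0.0
t33.1 grasp [ 0.572  -0.1506  0.2053] yaw -6.4 turn 0.1 shift after turn: x -0.2163 y -0.0136 z 0.1603 F [-0.5  1.3 -1.2] w 0.716 gf 0.0 q7 0.25
```

```bash
python3 -m crank '[-0.036,-0.003,0,0,0.5,-0.036,-0.003,0,0,0.5,-0.036,-0.002,0,0,0.5,-0.036,-0.002,0,0,0.5,-0.036,-0.002,0,0,0.5,-0.036,-0.002,0,0,0.5,0,0,0.03,0,0.5,0,0,0,0,0.5,0,0,0,0,0.5]' >/dev/null
python3 - <<'E'
from m import *
delta(.534,-.364,.048,-6.5)
E
python3 -m crank '[0,0,0.04,0,0.5,0,0,0.04,0,0.5,0,0,0,0,0.5]'>/dev/null
python3 - <<'E'
from m import *
delta(.534,-.364,.048,-6.5)
E
```

```text
t34.0 grasp [ 0.5327 -0.3619  0.1716] yaw -6.3 turn 0.2 shift after turn: x -0.0020 y 0.0015 z 0.1236 F [0.2 0.2 1. ] w 0.492 gf 0.0 q7 0.68
t34.3 grasp [ 0.5313 -0.3594  0.0887] yaw -6.2 turn 0.3 shift after turn: x -0.0043 y 0.0032 z 0.0407 F [-0.6  0.3 -0.2] w 0.502 gf 0.0 q7 0.72
```

```bash
python3 -m crank '[-0.003,0.002,0.03,0,0.5,0,0,0.011,0,0.5,0,0,0,0,0.1,0,0,0,0,0.1,0,0,0,0,0.1,0,0,0,0,0.1,0,0,0,0,0.1,0,0,0,0,0.1]' 12
python3 - <<'E'
from m import *
delta(.534,-.364,.048,-6.5)
E
python3 -m crank '[0,0,-0.03,0,0.1,0,0,-0.04,0,0.1,0,0,-0.04,0,0.1,0,0,-0.03,0,0.1,0,0,0,0,0.1]'
python3 - <<'E'
from m import *
hx=np.array([.113,.994]);l=np.array([.994,-.113]);C=np.array([.508,-.139])
p=C-.044*l-.043*hx;print(p);delta(*p,.056,-6.5)
E
```

```text
time: 35.1
tool_pos: [0.5351, -0.367, 0.2174]
tool_rot: [2.34, 2.094, 0.001]
wrist_force: [-0.2, 0.5, 4.8]
grip_width: 0.182
gripper_force: 12.0
t35.1 grasp [ 0.5354 -0.3671  0.0534] yaw -6.4 turn 0.1 shift after turn: x 0.0029 y -0.0017 z 0.0054 F [-0.2  0.5  4.8] w 0.182 gf 12.0 q7 0.74
time: 35.6
tool_pos: [0.5354, -0.368, 0.3615]
tool_rot: [2.335, 2.089, 0.005]
wrist_force: [-0.1, -0.1, 0.2]
grip_width: 0.185
gripper_force: 12.0
[ 0.4594 -0.1768]
t35.6 grasp [ 0.5367 -0.3687  0.1975] yaw -6.4 turn 0.1 shift after turn: x 0.1819 y -0.0985 z 0.1415 F [-0.1 -0.1  0.2] w 0.185 gf 12.0 q7 0.67
```

```bash
python3 -m crank '[0.036,-0.02,0,0,0.1,0.036,-0.02,0,0,0.1,0.036,-0.02,0,0,0.1,0.036,-0.02,0,0,0.1,0.038,-0.018,0,0,0.1,0,0,0.03,0,0.1,0,0,0,0,0.1,0,0,0,0,0.1]' >/dev/null
python3 - <<'E'
from m import *
delta(.4594,-.1768,.060,-6.5)
d=grab('wrist','w9.png')
E
```

```text
t36.4 grasp [ 0.4569 -0.1754  0.1619] yaw -6.4 turn 0.1 shift after turn: x -0.0011 y 0.0027 z 0.1019 F [-0.2 -0.1  0.2] w 0.180 gf 12.0 q7 0.22
```

View pics/w9.png

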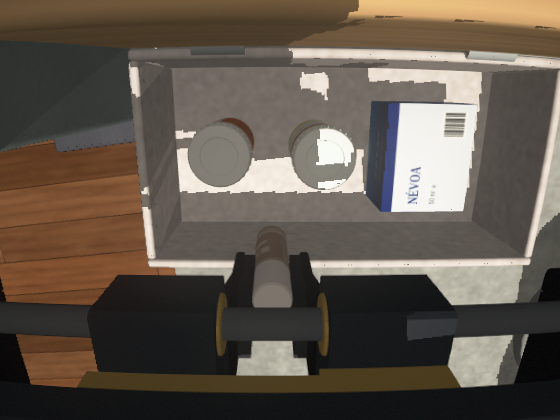

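All three medicines sit in the box: bottles (220,152) and (323,157), carton (425,155). The balm is held in front of the gap between the bottles. That was my 14th picture, so from here I use numbers only.

```bash
python3 -m crank '[-0.001,0.002,0.04,0,0.1,0,0,0.035,0,0.1,0,0,0.015,0,0.1,0,0,0.003,0,0.1,0,0,0,0,0.1,0,0,0,0,0.1]' >/dev/null
python3 - <<'E'
from m import *
delta(.4594,-.1768,.060,-6.5)
E
```

```text
t37.0 grasp [ 0.4606 -0.1771  0.0707] yaw -6.4 turn 0.1 shift after turn: x 0.0001 y -0.0013 z 0.0107 F [ 0.1 -0.8 -0.2] w 0.179 gf 12.0 q7 0.34
```

```bash
python3 -m crank '[0,0,0.006,0,0.1,0,0,0.003,0,0.1,0,0,0,0,0.1]'
python3 -m crank '[0,0,0,0,0.28,0,0,0,0,0.28,0,0,0,0,0.28,0,0,-0.02,0,0.28,0,0,-0.04,0,0.28,0,0,-0.05,0,0.28,0,0,-0.05,0,0.28,0,0,-0.05,0,0.28,0,0,-0.05,0,0.28]'
python3 - <<'E'
from m import *
delta(.5173,-.0465,.30,83.7)
d=grab('wrist','w10.png')
w=d;hx=np.array([.113,.994]);l=np.array([.994,-.113]);C=np.array([.508,-.139])
p=C-.044*l-.043*hx
print('balm top px expected',proj(d,[[*p,.074]]))
E
```

```text
time: 37.35
tool_pos: [0.4593, -0.176, 0.2241]
tool_rot: [-2.341, -2.095, -0.0]
wrist_force: [0.5, 0.2, -0.4]
grip_width: 0.184
gripper_force: 12.0
time: 38.25
tool_pos: [0.4587, -0.1764, 0.4867]
tool_rot: [2.341, 2.095, 0.002]
wrist_force: [1.4, 0.5, 0.9]
grip_width: 0.278
gripper_force: 0.0
t38.2 grasp [ 0.459  -0.1763  0.3227] yaw -6.4 turn 89.9 shift after turn: x 0.0438 y -0.1354 z 0.0227 F [1.4 0.5 0.9] w 0.278 gf 0.0 q7 0.15
balm top px expected [[272.6435 172.9687]]
```

```bash
python3 - <<'E'
from m import *
w=load('wrist');g=cv2.cvtColor(w['frame'],cv2.COLOR_BGR2GRAY)
print(g[150:215:5,245:302:4])
E
python3 -m crank '[0,0,0,-8.5,0.3,0,0,0,-8.5,0.3,0,0,0,-8.5,0.3,0,0,0,-8.5,0.3,0,0,0,-8.5,0.3,0,0,0,-8.5,0.3,0,0,0,-8.5,0.3,0,0,0,-8.5,0.3,0,0,0,-8.5,0.3,0,0,0,-8.5,0.3]' >/dev/null
python3 -m crank '[0,0,0,-5,0.25,0,0,0,0,0.25]' >/dev/null
python3 -c "
from h import *
delta(.5173,-.0465,.3,83.7)"
```

```text
[[240 242 241 242 237 122 123 122 237 239 240 237 230 210 232]
 [236 238 237 241 243 125  88  88 152 238 238 233 237 237 238]
 [123 122 119 123 121  96 109 111  91 124 121 121 123 119 122]
 [124 124 122 119 125 107 245 246 199 120 121 119 118 120 122]
 [123 121 119 120 121 231 248 249 249 121 125 117 121 117 119]
 [121 121 118 116 120 119 247 249 127 115 119 121 120 118 118]
 [ 98  97  98  98  98  99  99 100  99 100  99 100  99  99  99]
 [ 98  97  98  98  98  99  98  97  99  99  98  99  98  98  98]
 [ 96  98  98  95  96  97  97  99 100  98  98  98 100 100  98]
 [167 173 177 170 177 175 174 173 173 177 181 182 177 183 174]
 [172 176 173 184 177 179 181 176 178 179 190 186 186 187 179]
 [178 170 181 187 184 176 179 174 183 175 171 182 184 192 188]
 [178 189 188 185 193 187 177 180 186 186 180 175 175 187 197]]
t39.5 grasp [ 0.4593 -0.1762  0.3203] yaw 83.7 turn -0.0 shift after turn: x -0.0434 y 0.1353 z 0.0203 F [ 0.   0.1 -0.4] w 0.258 gf 0.0 q7 1.71
```

```bash
python3 -m crank '[-0.014,0.045,0,0,0.35,-0.014,0.045,0,0,0.35,-0.015,0.0453,0,0,0.35,0,0,0,0,0.35,0,0,0,0,0.35]' >/dev/null
python3 - <<'E'
from m import *
delta(.5173,-.0465,.241,83.7)
d=grab('wrist','w11.png')
print(proj(d,[[.517-k*.994,-.0465+k*.108,.236] for k in(.06,.03)]))
g=cv2.cvtColor(d['frame'],cv2.COLOR_BGR2GRAY)
for r in(170,200,230,260,275): print(r,g[r,230:310:2])
E
```

```text
t40.0 grasp [ 0.5173 -0.0453  0.3199] yaw 83.7 turn 0.0 shift after turn: x -0.0001 y -0.0012 z 0.0789 F [ 0.4 -0.8 -0.6] w 0.349 gf 0.0 q7 1.50
[[270.6097 132.7517]
 [270.7605 181.424 ]]
170 [109 101  87  84  84  82  84  81  82  68  67  79  79  88 101  90  92  96
  96  99 100  99  97  98  93  91  89  94  95  95  94  99  99  95  93  93
  92  92  92  89]
200 [112 105  92  83  84  83  83  80  70  63  62  74  78  79  90  87  92  95
  96  99 100  99  98  98  93  88  92  95  94  93  91  92  94  96  97  95
  93  95  99  99]
230 [111 108  99  84  80  81  82  80  80  80  77  75  77  80  94  87  93  95
  98  98  99 100  99  97  94  87  92  93  89  93  94  96  97  98  98 100
 101 101 101 203]
260 [ 49  48  47  47  46  68  78  79  77  77  75  74  73  79 184 161 186 150
  97  98  99  99  98  96  92  84 181 196 204 206 204 205 209 201 192 191
 194 113  44  44]
275 [ 43  42  42  41  40  56  74  77  75  77  73  72  72  77 171 161 186 202
 218 218 211 194 182 163 132  93 196 189 188 191 191 189 193 197 198 199
 195  76  41  41]
```

```bash
python3 -m crank '[0,-0.002,0.03,0,0.35,0,0,0.03,0,0.35,0,0,0.018,0,0.35,0,0,0,0,0.35]'
python3 -m crank '[0,0,0,0,0.1,0,0,0,0,0,0,0,0,0,0,0,0,0,0,0,0,0,0,0,0]' 15
python3 -c "
from h import *
delta(.5173,-.0472,.241,83.7)
H=np.array([-.0736,.084])
g=np.array([-.0472,.236])"
```

```text
time: 40.45
tool_pos: [0.516, -0.0504, 0.4053]
tool_rot: [-0.18, -3.135, 0.0]
wrist_force: [0.1, -0.6, -0.4]
grip_width: 0.353
gripper_force: 0.0
time: 40.95
tool_pos: [0.5171, -0.0481, 0.4069]
tool_rot: [0.173, 3.136, 0.001]
wrist_force: [-0.3, 1.1, 2.9]
grip_width: 0.156
gripper_force: 15.0
t41.0 grasp [ 0.5172 -0.0479  0.2429] yaw 83.7 turn -0.0 shift after turn: x -0.0000 y 0.0007 z 0.0019 F [-0.3  1.1  2.9] w 0.156 gf 15.0 q7 1.53
```

```bash
python3 -m crank '[0,-0.004,-0.0006,0,0,0,-0.004,-0.0006,0,0,0,-0.0081,-0.0008,0,0,0,-0.0081,-0.0004,0,0,0,-0.0081,0,0,0,0,-0.008,0.0005,0,0,0,-0.0081,0.0009,0,0,0,0,0,0,0]'
python3 -m crank '[0,-0.008,0.0013,0,0,0,-0.0079,0.0017,0,0,0,-0.0078,0.0021,0,0,0,-0.0077,0.0026,0,0,0,0,0,0,0]'
```

```text
time: 41.75
tool_pos: [0.5112, -0.0985, 0.4071]
tool_rot: [-0.178, -3.136, 0.002]
wrist_force: [-0.2, 1.2, 1.9]
grip_width: 0.154
gripper_force: 15.0
time: 42.25
tool_pos: [0.5077, -0.1292, 0.399]
tool_rot: [-0.177, -3.136, 0.001]
wrist_force: [-1.5, 0.6, 1.0]
grip_width: 0.156
gripper_force: 15.0
```

```bash
python3 -m crank '[0,-0.0075,0.0029,0,0,0,-0.0074,0.0033,0,0,0,-0.0072,0.0037,0,0,0,-0.007,0.0041,0,0,0,0,0,0,0]'
python3 -m crank '[0,-0.0068,0.0045,0,0,0,-0.0065,0.0048,0,0,0,-0.0063,0.0051,0,0,0,-0.006,0.0055,0,0,0,0,0,0,0]'
python3 -c "
from h import *
delta(.5,-.2,.241,83.7)"
```

```text
time: 42.75
tool_pos: [0.5044, -0.1579, 0.3848]
tool_rot: [-0.177, -3.136, 0.001]
wrist_force: [-1.4, 1.1, 1.0]
grip_width: 0.156
gripper_force: 15.0
time: 43.25
tool_pos: [0.5018, -0.1829, 0.3648]
tool_rot: [-0.176, -3.136, 0.001]
wrist_force: [-1.7, 0.7, -0.2]
grip_width: 0.154
gripper_force: 15.0
t43.2 grasp [ 0.5017 -0.183   0.2008] yaw 83.6 turn -0.1 shift after turn: x -0.0002 y -0.0171 z -0.0402 F [-1.7  0.7 -0.2] w 0.154 gf 15.0 q7 1.85
```

```bash
python3 -m crank '[0,-0.0057,0.0058,0,0,0,-0.0054,0.006,0,0,0,-0.005,0.0063,0,0,0,-0.0047,0.0066,0,0,0,-0.0044,0.0068,0,0,0,0,0,0,0]'
python3 -m crank '[0,-0.004,0.007,0,0,0,-0.0037,0.0072,0,0,0,-0.0032,0.0074,0,0,0,0,0,0,0]'
python3 -m crank '[0,-0.0029,0.0076,0,0,0,-0.0015,0.004,0,0,0,-0.001,0.0037,0,0,0,-0.0007,0.0026,0,0,0,-0.0007,0.0026,0,0,0,0,0,0,0]'
python3 -c "
from h import *
delta(.497,-.2227,.127,83.7)"
```

```text
time: 43.85
tool_pos: [0.4992, -0.2076, 0.3333]
tool_rot: [-0.175, -3.137, 0.001]
wrist_force: [-0.7, 2.0, 0.1]
grip_width: 0.15
gripper_force: 15.0
time: 44.25
tool_pos: [0.4981, -0.2182, 0.3117]
tool_rot: [0.175, 3.137, -0.001]
wrist_force: [0.9, 2.3, -0.9]
grip_width: 0.153
gripper_force: 15.0
time: 44.85
tool_pos: [0.4976, -0.2254, 0.2941]
tool_rot: [0.174, 3.136, 0.001]
wrist_force: [-5.1, 4.3, 15.0]
grip_width: 0.153
gripper_force: 15.0
t44.9 grasp [ 0.4977 -0.2254  0.1301] yaw 83.6 turn -0.1 shift after turn: x 0.0010 y 0.0026 z 0.0031 F [-5.1  4.3 15. ] w 0.153 gf 15.0 q7 2.02
```

```bash
python3 -m crank '[0,0,0,0,0,0,0,0,0,0.4,0,0,0,0,0.4,0,0,0,0,0.4,0,0,0,0,0.4,0,0,-0.04,0,0.4,0,0,-0.05,0,0,0,0,-0.05,0,0,0,0,-0.05,0,0,0,0,0,0,0]'
python3 - <<'E'
from m import *
delta(.515,.02,.32,83.7)
w=grab('wrist')
g=cv2.cvtColor(w['frame'],cv2.COLOR_BGR2GRAY);
print(proj(w,[[.497-k*.994,-.2227+k*.108,.122] for k in(.03,.05)]))
for r in(190,220,245):print(r,g[r,230:300:2])
t=grab('top');print('lid',rect(t,wood(t,(285,150,352,250)),.097))
E
```

```text
time: 45.85
tool_pos: [0.4981, -0.2265, 0.4889]
tool_rot: [0.174, 3.125, -0.004]
wrist_force: [1.1, -1.0, -0.5]
grip_width: 0.121
gripper_force: 0.0
t45.9 grasp [ 0.4999 -0.227   0.3249] yaw 83.6 turn -0.1 shift after turn: x 0.0121 y 0.2472 z 0.0049 F [ 1.1 -1.  -0.5] w 0.121 gf 0.0 q7 1.90
[[276.9547 145.8074]
 [276.9495 123.8242]]
190 [175 174 169 167 164 165 165 165 171 170 173 170 162 160 166 167 167 168
 165 164  81  86  90  90  88  85  81 158 173 102  84 183 183 175 169]
220 [177 178 179 176 176 180 179 171 172 169 170 163 165 169 171 176 174 171
 179 169 152 176 186 182 161 141 103 157 173 103  89 186 181 171 169]
245 [176 173 166 170 173 165 169 170 167 164 169 169 166 159 155 164 169 176
 172 170 174 177 176 175 173 168 175 175 182 130 176 182 176 168 166]
lid (array([ 0.4941, -0.1478]), array([162.3566, 286.8685]), np.float32(-6.561698))
```

```bash
python3 -m crank '[0,0.04,0,0,0.5,0,0.04,0,0,1,0,0.04,0,0,1,0,0.04,0,0,1,0,0.038,0,0,1]' >/dev/null
python3 -m crank '[0,0,0,8.5,1,0,0,0,8.5,1,0,0,0,8.5,1,0,0,0,8.5,1,0,0,0,8.5,1,0,0,0,8.5,1,0,0,0,8.5,1,0,0,0,8.5,1,0,0,0,8.5,1,0,0,0,8.5,1]' >/dev/null
python3 -m crank '[0,0,0,5,1,0,0,0.05,0,1,0,0,0.05,0,1,0,0,0,0,1,0,0,0,0,1]' >/dev/null
python3 -c "
from h import *
delta(.519,-.033,.056,-6.5)"
```

```text
t48.0 grasp [ 0.5183 -0.0282  0.2173] yaw -6.4 turn 0.1 shift after turn: x -0.0047 y 0.0012 z 0.1613 F [1.  1.1 0.8] w 0.997 gf 0.0 q7 -0.07
```

```bash
python3 -m crank '[0,0,0.045,0,1,0,0,0.045,0,1,0,0,0.045,0,1,0,0,0.022,0,1,0,0,0.004,0,1,0,0,0,0,1,0,0,0,0,1]'
python3 -c "
from h import *
delta(.519,-.033,.056,-6.5)"
```

```text
time: 48.65
tool_pos: [0.5209, -0.028, 0.2237]
tool_rot: [2.339, 2.094, 0.006]
wrist_force: [-0.5, -0.3, 0.5]
grip_width: 1.001
gripper_force: 0.0
t48.6 grasp [ 0.5216 -0.0279  0.0597] yaw -6.3 turn 0.2 shift after turn: x -0.0054 y -0.0020 z 0.0037 F [-0.5 -0.3  0.5] w 1.001 gf 0.0 q7 0.07
```

```bash
python3 -m crank '[-0.012,0,0.001,0,1,-0.012,0,0.001,0,1,-0.01,0,0,0,1,-0.01,0,0,0,1,-0.012,0,0,0,1,-0.012,0,0,-0.5,1,-0.012,0,0,-0.5,1,-0.012,0,0,-0.5,1,-0.012,0,0,-0.5,1,0,0,0,0,1]'
python3 - <<'E'
from m import *
delta(.48,-.33,.056,3.7)
t=grab('top');print('strip',rect(t,wood(t,(405,180,432,240)),.026))
c=wood(t,(290,150,400,250));print('lid',rect(t,c,.097))
E
```

```text
time: 49.65
tool_pos: [0.5086, -0.132, 0.2198]
tool_rot: [2.305, 2.135, 0.004]
wrist_force: [1.7, 2.4, 2.0]
grip_width: 1.002
gripper_force: 1.2
t49.6 grasp [ 0.509  -0.1318  0.0558] yaw -4.4 turn -8.1 shift after turn: x -0.1959 y -0.0417 z -0.0002 F [1.7 2.4 2. ] w 1.002 gf 1.2 q7 0.33
strip (array([ 0.498 , -0.4788]), array([199.2701,  21.9724]), np.float32(3.3568254))
lid (array([ 0.5015, -0.2102]), array([142.6057, 266.1281]), np.float32(-4.45122))
```

```bash
python3 -m crank '[-0.012,0,0,0,1,-0.012,0,0,0,1,-0.012,0,0,0,1,-0.012,0,0,0,1,-0.012,0,0,0,1,-0.012,0,0,0,1,-0.012,0,0,0,1,-0.012,0,0,0,1,-0.012,0,0,0,1,0,0,0,0,1]'
python3 -m crank '[-0.006,0,0,-1.5,1,-0.006,0,0,-1.5,1,-0.006,0,0,-1.5,1,-0.006,0,0,-1.5,1,-0.006,0,0,-1,1,0,0,0,0,1]'
python3 - <<'E'
from m import *
delta(.48,-.327,.056,3.7)
t=grab('top')
c=wood(t,(300,150,406,250));print('lid',rect(t,c,.097))
E
```

```text
time: 50.7
tool_pos: [0.5007, -0.2389, 0.2196]
tool_rot: [-2.304, -2.136, -0.003]
wrist_force: [1.5, 4.1, 2.4]
grip_width: 0.999
gripper_force: 1.8
time: 51.3
tool_pos: [0.4984, -0.2678, 0.2187]
tool_rot: [-2.166, -2.266, -0.002]
wrist_force: [-3.1, 7.0, 6.1]
grip_width: 1.003
gripper_force: 3.8
t51.3 grasp [ 0.4977 -0.2669  0.0547] yaw 2.6 turn -1.1 shift after turn: x -0.0588 y -0.0216 z -0.0013 F [-3.1  7.   6.1] w 1.003 gf 3.8 q7 0.74
lid (array([ 0.5005, -0.3338]), array([266.1397, 170.339 ]), np.float32(1.0558801))
```

```bash
python3 -m crank '[-0.01,0,0,-0.6,1,-0.01,0,0,-0.5,1,-0.01,0,0,0,1,-0.01,0,0,0,1,0,0,0,0,1]'
python3 -m crank '[-0.005,0,0,0,1,-0.004,0,0,0,1,0,0,0,0,1]'
python3 -m crank '[-0.003,0,0,0,1,-0.003,0,0,0,1,0,0,0,0,1]'
python3 - <<'E'
from m import *
delta(.48,-.327,.056,3.7)
E
```

```text
time: 51.85
tool_pos: [0.5013, -0.3086, 0.2184]
tool_rot: [-2.146, -2.291, 0.0]
wrist_force: [1.2, 3.3, -2.4]
grip_width: 0.997
gripper_force: 1.8
time: 52.15
tool_pos: [0.5022, -0.3165, 0.2184]
tool_rot: [-2.144, -2.291, -0.001]
wrist_force: [0.9, 5.3, -0.4]
grip_width: 1.004
gripper_force: 2.6
time: 52.45
tool_pos: [0.5026, -0.3222, 0.2183]
tool_rot: [-2.143, -2.291, -0.002]
wrist_force: [1.0, 5.9, 1.1]
grip_width: 1.0
gripper_force: 3.1
t52.5 grasp [ 0.5023 -0.3216  0.0543] yaw 3.8 turn 0.1 shift after turn: x -0.0040 y -0.0226 z -0.0017 F [1.  5.9 1.1] w 1.000 gf 3.1 q7 0.86
```

```bash
python3 -m crank '[-0.003,0,0,0,1,0,0,0,0,1]'|grep -E 'pos|wrist'
python3 -m crank '[-0.003,0,0,0,1,0,0,0,0,1]'|grep -E 'pos|wrist'
python3 -m crank '[-0.002,0,0,0,1,0,0,0,0,1]'|grep -E 'pos|wrist'
python3 - <<'E'
from m import *
t=grab('top')
c=wood(t,(300,150,408,250));print('lid',rect(t,c,.097))
print(rect(t,wood(t,(405,180,432,240)),.026))
E
```

```text
tool_pos: [0.5029, -0.325, 0.2183]
wrist_force: [0.9, 6.6, 1.4]
tool_pos: [0.5033, -0.3267, 0.2183]
wrist_force: [-0.7, 11.0, 4.2]
tool_pos: [0.5035, -0.3272, 0.2183]
wrist_force: [-2.1, 15.3, 8.6]
lid (array([ 0.4479, -0.3866]), array([ 85.1579, 156.2612]), np.float32(-2.2341175))
(array([ 0.483 , -0.4721]), array([168.3806,  65.3515]), np.float32(0.7838829))
```

```bash
python3 -m crank '[-0.002,0,0,0,1,0,0,0,0,1]'|grep -E 'pos|wrist'
python3 -m crank '[0.006,0,0,0,1,0.03,0,0,0,1,0.03,0,0,0,1,0,0,-0.05,0,1,0,0,-0.05,0,1,0.02,0,-0.05,0,1,0.04,0,-0.05,0,1,0.04,0,0,0,1,0.04,0,0,0,1,0.04,0,0,0,1]' >/dev/null
python3 - <<'E'
from m import *
delta(.5,-.15,.3)
t=grab('top','t20.png');h=cv2.cvtColor(t['frame'],cv2.COLOR_BGR2HSV)
m=cv2.inRange(h,(5,70,60),(25,255,255))
for r in range(160,250,6):
    c=np.flatnonzero(m[r,330:440])+330;print(r,[ (a[0],a[-1]) for a in np.split(c,np.flatnonzero(np.diff(c)>2)+1) if len(a)])
E
```

```text
tool_pos: [0.5038, -0.3278, 0.2182]
wrist_force: [-2.3, 20.4, 11.4]
t54.3 grasp [ 0.4876 -0.0986  0.2409] yaw 3.6 turn 0.0 shift after turn: x -0.0521 y 0.0091 z -0.0591 F [0.2 0.3 0.3] w 0.997 gf 0.0 q7 0.20
160 []
166 []
172 [(np.int64(376), np.int64(415))]
178 [(np.int64(376), np.int64(416))]
184 [(np.int64(377), np.int64(417))]
190 [(np.int64(378), np.int64(417))]
196 [(np.int64(378), np.int64(418))]
202 [(np.int64(379), np.int64(397)), (np.int64(402), np.int64(418))]
208 [(np.int64(379), np.int64(397)), (np.int64(402), np.int64(419))]
214 [(np.int64(380), np.int64(420))]
220 [(np.int64(380), np.int64(417))]
226 [(np.int64(381), np.int64(421))]
232 [(np.int64(382), np.int64(422))]
238 [(np.int64(382), np.int64(423))]
244 [(np.int64(384), np.int64(391)), (np.int64(416), np.int64(420)), (np.int64(436), np.int64(439))]
```

```bash
python3 - <<'E'
from m import *
t=load('top');h=cv2.cvtColor(t['frame'],cv2.COLOR_BGR2HSV)
m=cv2.inRange(h,(5,70,60),(25,255,255))
L=[];Rr=[]
for r in range(172,242,2):
    c=np.flatnonzero(m[r,360:440])+360
    L.append((c[0]-.5,r));Rr.append((c[-1]+.5,r))
for n,q in(('L',L),('R',Rr)):
    P=onz(t,q,.097);k=np.polyfit(P[:,0],P[:,1],1)
    for _ in range(3):
        e=P[:,1]-np.polyval(k,P[:,0]);P=P[abs(e)<.004];k=np.polyfit(P[:,0],P[:,1],1)
    print(n,'yaw %.2f y at x=.489: %.4f'%(np.degrees(np.arctan(k[0])),np.polyval(k,.489)))
rows=np.flatnonzero(m[150:260,388:394].sum(1)>3*255)+150;print(rows[0],rows[-1],onz(t,[(391,rows[0]-.5),(391,rows[-1]+.5)],.097))
# hue of right part: lid vs strip
for r in(178,208,232):print(h[r,405:430].tolist())
w=grab('wrist');hw=cv2.cvtColor(w['frame'],cv2.COLOR_BGR2HSV)
print(proj(w,[[.489-.0645*0+k*.998,-.471+k*.0645,.026] for k in(-.1,0,.1)]))
E
```

```text
L yaw 3.83 y at x=.489: -0.3347
R yaw 4.22 y at x=.489: -0.4756
168 259 [[ 0.6399 -0.3808  0.097 ]
 [ 0.3194 -0.3705  0.097 ]]
[[17, 125, 218], [17, 125, 218], [16, 128, 214], [16, 125, 214], [16, 129, 208], [16, 127, 209], [16, 130, 208], [16, 129, 201], [16, 128, 196], [16, 126, 197], [16, 124, 192], [16, 94, 177], [17, 45, 160], [22, 25, 156], [24, 24, 161], [20, 29, 156], [18, 29, 158], [19, 27, 158], [21, 27, 162], [24, 30, 163], [23, 27, 160], [21, 26, 157], [23, 29, 158], [21, 27, 159], [25, 30, 162]]
[[17, 131, 210], [17, 126, 212], [16, 128, 212], [16, 125, 216], [16, 129, 216], [16, 125, 215], [17, 129, 210], [16, 128, 211], [16, 124, 211], [16, 128, 212], [16, 127, 213], [16, 127, 206], [16, 128, 207], [16, 130, 202], [16, 105, 156], [18, 29, 149], [24, 23, 158], [21, 25, 165], [23, 26, 156], [24, 28, 126], [21, 17, 107], [30, 7, 140], [27, 14, 178], [23, 13, 174], [21, 28, 155]]
[[17, 127, 211], [16, 128, 213], [17, 127, 215], [17, 128, 214], [17, 129, 214], [17, 126, 219], [17, 127, 219], [17, 125, 217], [16, 126, 215], [16, 126, 213], [16, 125, 216], [17, 128, 217], [17, 127, 219], [17, 125, 219], [18, 124, 220], [17, 123, 226], [17, 121, 225], [17, 98, 201], [19, 46, 165], [21, 28, 153], [24, 26, 149], [23, 28, 157], [26, 24, 159], [22, 29, 161], [22, 28, 163]]
[[179.101  456.8603]
 [253.1012 458.8467]
 [327.4976 458.5602]]
```

```bash
python3 -c "
from station import order
print(order.hand_in())"
```

```text
the job is handed in; nothing more can be done
None
```

The job is handed in, though `hand_in()` returned no verdict. Both pill bottles, the cream carton and the lip balm are in the box, with the lid shut; there was no retainer case. By my measurements the box is flush on the stop strip, turned about 0.01 rad or less from it and about 23 mm off its middle.

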